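Blank shot, load the sample panels on sloped stands, survey shot

ROBOT

A 7-joint arm with a two-finger parallel gripper is mounted at the origin on the work surface. World frame = base frame: x ahead of the robot, y to its left, z up, the work surface at z = 0. Lengths are in m, angles in rad, forces in N, time in s.
With the tool pointing down it reaches from about 0.425 to 0.925 m from the base axis. Payload 6.8 kg.
Tool frame: the origin (TCP) lies at the very end of the fingers, on their centre line; the grasp point (between the pads) lies 19 mm behind it (env.grip_point_offset is the distance from the TCP to the grasp point, in m); z points along the fingers, y is the line along which they close (so a half turn about z gives the same grasp; the last joint's range is limited). The gripper opens to 88 mm and grips with 3 to 60 N. Pads are 20 mm wide; open, the fingers measure 115 mm over their backs; the gripper's body (75 mm by 178 mm) begins 61 mm behind the grasp point.
Start: joints at [-0.108, 0.477, 0.022, 1.555, -0.011, 1.109, -0.083], TCP at [0.675, 0, 0.223] pointing down, gripper open.
Joint ranges: [-2.96, 2.96], [-0.34, 2.1], [-1.41, 1.46], [0.24, 2.44], [-1.37, 4.51], [0.17, 1.92], [-2.96, 2.96]. Speed limits (rad/s): [2.39, 2.39, 3.14, 3.14, 3.14, 3.14, 3.14].

INTERFACE

Orientations are given as a rotation vector (axis times angle).
In Python, from plant import env gives the robot as it stands.
- The arm moves only by the tool send_rows, never from a script. Its argument "increments" is a list that holds one entry, the list of rows, each a list of 6 numbers: the shift along the tool's x, y, z as a fraction of full scale, then the turn, a rotation vector about the tool's x, y, z as a fraction of full scale. A call has 1 to 20 rows; each row shifts and turns the commanded pose from where the row before left it, along the tool's axes as they then stand; what a row does not reach is not made up. Full scale, the value 1, is 0.04 m for a shift and 10 degrees for a turn. A row lasts 1/8 s, in which the tool goes at most 62.5 mm and 10.7 degrees, less where a joint would pass 70% of its speed; a pose out of reach is approached as far as the arm can. A call with a number of a shift or a turn outside -1 to 1 is refused whole. A call with a gripper value outside its range is refused whole. "gripper" is the opening, from 0 (shut) to 1 (fully open), set as the call begins (left out, the last holds). The fingers move at their own pace and stop on an object; "grip_force" is the grip in N (left out, the last holds). Time passes only in rows, so rows that do not move let the fingers close. It gives the time, the measured TCP pose, the force, the opening and the grip force at its end, in the units of the state.
- env.sense(): the state, without advancing time (a new reading comes with each control period).
- env.read_camera(name): name is "scene" or "side" or "wrist"; returns the picture (400x640x3 uint8, blue, green, red); there is no depth.
- env.camera_model(name): a dict with "fovy" (degrees; the focal length in pixels is half the picture's height over the tangent of half this angle, whatever the lens; pixels are square), "cx", "cy" (the principal point, pixels), "R" (3x3) and "t" (3): a world point X has camera coordinates R X + t; the wrist camera has in their place "mount" (4x4, takes a point from camera to tool coordinates, whose origin is the TCP and whose axes are the flange's). Camera axes: x right, y down, z forward; pixel columns grow to the right and rows downward; lengths in m; the calibration is good to about 2 mm. A picture is of the moment at which its call begins: read the wrist's pose just before it. camera_model takes no time and is no camera call.
- env.sign_off(): hands the job in; it is judged then, once.
Trained networks look in the newest picture that a camera, given by its name, has taken for a name from the list of things; names that differ only in an ending like _2 or _b are one class to them, and where a whole thing is asked for, a point or a joint stands for the part that bears it (a point fixed in the world has none). Each returns a list of dicts, best first, with "score" (0 to 1); they miss things now and then, are a little off and sometimes report something else, mostly with a low value. They report only what shows in the picture. A call takes as long as a camera call. They do not tell look-alikes from the thing itself.
- env.look_for(camera, query): "bbox" ([left, top, right, bottom] in pixels, round what is visible of it).
- env.mark_of(camera, query): "point" ([column, row] in pixels: a listed point, or the origin of a listed thing).
The state is a dict: "t": time; "qpos": joint angles; "qvel": joint speeds; "effort": joint torques, N m; "eef_pos": TCP position; "tcp_rot": TCP orientation; "contact_force": force on the tool from outside, world axes, zero at the start; "moment": the same for the moment, N m; "finger_gap": finger opening in m; "gripper_force": force on a finger pad.
Only numpy, scipy, OpenCV 4.12 (cv2) and the standard library are available. Lean on these libraries where they do the work, as an engineer would, in place of code of your own. Each camera call takes 0.05 s, during which the arm holds its last target. There are 200 camera calls.

TASK

With the stands still empty, take a blank shot: press the recessed red release button on the camera controller right in with the tip of the orange stylus, and lay the stylus in both notches of its raised wooden rest, handle centred between the posts. Next set every sample panel that is here, face up and centred, on the sloped stand of its own colour, flat on both bars with its lower edge down against the ledge. When all are in place and let go, press the button with the stylus again and lay the stylus back in its rest the same way, leaving the panels on their stands and the other things on the table undisturbed.

Things in the scene. Friction and masses are not known exactly. Their poses are not given: they have to be found in the camera images.
- panel_red: Sample panel with a red rim and a white face with four test fields, a board 100 (x) x 60 (y) x 14 mm (z), 90 g, face up. Origin: centre of the underside; z points out of the face. Either end may go up the slope. It may be absent.
- panel_blue: Sample panel with a blue rim and a white face with four test fields, a board 100 (x) x 60 (y) x 14 mm (z), 90 g, face up. Origin: centre of the underside; z points out of the face. Either end may go up the slope. It may be absent.
- panel_yellow: Sample panel with a yellow rim and a white face with four test fields, a board 100 (x) x 60 (y) x 14 mm (z), 90 g, face up. Origin: centre of the underside; z points out of the face. Either end may go up the slope. It may be absent.
- desk_red: Sloped rest (30 degrees) of the stand with red foot, ledge and upper bar. Origin: on the slope, at the ledge's middle, 45 mm above the table; x up the slope (away from the robot), y along the ledge, z out of the slope. Bars 100 mm long (y) carry the panel at x = 0-20 and 80-100 mm, spine 24 mm wide between; ledge at x = -8-0, 10 mm proud. A placed panel's origin is at (50, 0, 0) mm.
- desk_blue: Sloped rest (30 degrees) of the stand with blue foot, ledge and upper bar. Origin: on the slope, at the ledge's middle, 45 mm above the table; x up the slope (away from the robot), y along the ledge, z out of the slope. Bars 100 mm long (y) carry the panel at x = 0-20 and 80-100 mm, spine 24 mm wide between; ledge at x = -8-0, 10 mm proud. A placed panel's origin is at (50, 0, 0) mm.
- desk_yellow: Sloped rest (30 degrees) of the stand with yellow foot, ledge and upper bar. Origin: on the slope, at the ledge's middle, 45 mm above the table; x up the slope (away from the robot), y along the ledge, z out of the slope. Bars 100 mm long (y) carry the panel at x = 0-20 and 80-100 mm, spine 24 mm wide between; ledge at x = -8-0, 10 mm proud. A placed panel's origin is at (50, 0, 0) mm.
- stylus: Stylus: orange square handle 110 mm long, 16 x 16 mm thick, black band near the rear, and a round steel tip 8 mm thick and 45 mm long at the +x end. Origin: middle of the handle, on its axis; x to the tip, which is on the same axis; it may lie on any of its four flats. 60 g.
- stylus_tip (a point): The end of the stylus's steel tip, 100 mm ahead of the stylus's origin.
- hole (a point): Mouth centre of the white-framed square recess (20 x 20 mm) in the grey leaning face (80 x 110 mm) of the black camera controller, 58 mm above the table. z points out of the face, 30 degrees above level; x up the face, y across. The red button, 16 mm across, lies 6 mm behind the mouth. Only a flat foot 12 mm high stands out below the face, by 30 mm.
- release (a joint): Travel of the red release button into the controller: 0 out, 0.006 m fully pressed; a press counts beyond 0.004 m. It springs back; fully pressed takes about 5 N.
- rest_seat (a point): Wooden stylus rest: point midway between its two posts, 8 mm above the notch floors, 58 mm above the table. x runs through both notches, y across, z up. Posts 80 mm apart, 12 mm thick (x); notches 24 mm wide (y), prongs 14 mm high. A laid stylus has its origin here, x along x, either way round. Base 110 x 60 x 10 mm.
- varnish_jar: Amber glass jar with white cap, 56 mm across, 75 mm high; origin: centre of the underside. Bystander.
- mop_brush: Soft dusting brush with dark wooden handle and black head lying on the table, 160 mm long, 40 mm high; origin on the table under its middle, x towards the hair. Bystander.
- loupe: Black-rimmed hand magnifier lying flat, lens 84 mm across, 10 mm thick, handle 85 mm along its +x; origin: centre of the lens underside. Bystander.
- brass_weight: Brass weight, 48 mm across, 30 mm high; origin: centre of the underside. Bystander.
- swab_cup: White ceramic cup, 64 mm across, 60 mm high; origin: centre of the underside. Bystander.
- wax_tin: Flat round aluminium tin, 64 mm across, 25 mm high; origin: centre of the underside. Bystander.
- cork_block: Cork block 90 x 50 x 30 mm; origin: centre of the underside. Bystander.
There are look-alikes about, which are no part of the job. What is shaped like the panel_yellow but green or turquoise is not meant.

How it is judged:
On the way, in this order (a step that is already met when the one before it is completed fails the run):
1. blank shot: the stylus, held, presses the button in beyond 4 mm while no panel is on a stand (value of joint release above 0.004 m and z of stylus_tip in the frame of hole below -0.006 m and distance between stylus_tip and hole below 0.02 m and contact force between stylus and the fingers above 0.5 N and height (world z) of each of panel_red, panel_blue, panel_yellow below 0.03 m), for 0.1 s.
2. the stylus lies in both notches of its rest, let go (distance between stylus and rest_seat below 0.02 m and y of stylus in the frame of rest_seat between -0.008 and 0.008 m and z of stylus in the frame of rest_seat between -0.004 and 0.005 m and angle between the x axis of stylus and the x axis of rest_seat, either way round below 0.12 rad and linear speed of stylus below 0.03 m/s and contact force between stylus and the fingers below 0.1 N), for 0.3 s.
3. every panel present lies on the stand of its colour, let go (x of panel_red in the frame of desk_red between 0.044 and 0.057 m and y of panel_red in the frame of desk_red between -0.015 and 0.015 m and z of panel_red in the frame of desk_red between -0.004 and 0.005 m and angle between the z axis of panel_red and the z axis of desk_red, either way round below 0.08 rad and angle between the x axis of panel_red and the x axis of desk_red, either way round below 0.12 rad and linear speed of each of panel_red, panel_blue, panel_yellow below 0.03 m/s and contact force between each of panel_red, panel_blue, panel_yellow and the fingers below 0.1 N and x of panel_blue in the frame of desk_blue between 0.044 and 0.057 m and y of panel_blue in the frame of desk_blue between -0.015 and 0.015 m and z of panel_blue in the frame of desk_blue between -0.004 and 0.005 m and angle between the z axis of panel_blue and the z axis of desk_blue, either way round below 0.08 rad and angle between the x axis of panel_blue and the x axis of desk_blue, either way round below 0.12 rad and x of panel_yellow in the frame of desk_yellow between 0.044 and 0.057 m and y of panel_yellow in the frame of desk_yellow between -0.015 and 0.015 m and z of panel_yellow in the frame of desk_yellow between -0.004 and 0.005 m and angle between the z axis of panel_yellow and the z axis of desk_yellow, either way round below 0.08 rad and angle between the x axis of panel_yellow and the x axis of desk_yellow, either way round below 0.12 rad), for 0.3 s.
4. the stylus presses the release button in beyond 4 mm while the panels are in place (all of step 3 and value of joint release above 0.004 m and z of stylus_tip in the frame of hole below -0.006 m and distance between stylus_tip and hole below 0.02 m and contact force between stylus and the fingers above 0.5 N), for 0.1 s.
At the end, for the whole second after the job is handed in: Each panel present lies flat and square (0.08, 0.12 rad) on its colour's stand, lower edge within 6 mm of the ledge, centred within 15 mm; the stylus lies in both notches of its rest, centred within 20 mm, in line within 0.12 rad; button out; all at rest and let go (all of step 2 and all of step 3 and value of joint release below 0.002 m); the robot touches nothing.
It fails at once if a bystander was moved more than 4 cm (distance of any of varnish_jar, mop_brush, loupe, brass_weight, swab_cup, wax_tin, cork_block from where it was at the start of the episode above 0.04 m).
Of panel_red, panel_blue, panel_yellow only 2 to 3 are there at a start; the rules pass over those that are not, and their reading is None.
At some moment in a run one of panel_red, panel_blue, panel_yellow, stylus may be knocked a few centimetres aside while the robot is not near it.
Once in a run the grip may slacken for a moment while it holds something.
It also fails if it takes over 210 s, if anything falls off the work surface, if the arm or the gripper's body presses on something with over 40 N, if the wrist force passes 120 N, or if a joint passes its speed limit or range.

## Working session

There is one attempt and no reset: what is moved stays moved. The work goes in short steps, Python scripts to look and compute and a tool call to move; the robot and the scene stay as the last step left them, time stands still between calls to the robot, and variables do not carry over. Pictures are saved under pics/ and viewed, at most 14 in all, crops included, and the job is handed in when it is done.

Besides the shell and the picture viewer there is one more tool, called after "Emit:" as name(argument=value, ...) on one line, values as JSON. send_rows: Moves the arm, as the interface text tells. Its arguments: {"type":"object","properties":{"increments":{"type":"array","items":{"type":"array","items":{"type":"array","items":{"type":"number"}}}},"gripper":{"type":"number"},"grip_force":{"type":"number"}},"required":["increments"]}

```bash
ls; mkdir -p pics; cat > h.py <<'E'
import numpy as np, cv2
from scipy.spatial.transform import Rotation as R
from plant import env
def pic(n):
    s=env.sense(); im=env.read_camera(n); return s,im
def cam(n,s=None):
    m=env.camera_model(n); f=200/np.tan(np.radians(m['fovy'])/2)
    if 'mount' in m:
        s=s or env.sense(); T=np.eye(4); T[:3,:3]=R.from_rotvec(s['tcp_rot']).as_matrix(); T[:3,3]=s['eef_pos']
        C=T@np.array(m['mount']); Rw=C[:3,:3]; o=C[:3,3]
    else:
        Rw=np.array(m['R']).T; o=-Rw@np.array(m['t'])
    return f,m['cx'],m['cy'],Rw,o
def ray(c,p):
    f,cx,cy,Rw,o=c; d=Rw@np.array([(p[0]-cx)/f,(p[1]-cy)/f,1]); return o,d/np.linalg.norm(d)
def atz(c,p,z):
    o,d=ray(c,p); return o+d*(z-o[2])/d[2]
def tri(obs):
    A=np.zeros((3,3)); b=np.zeros(3)
    for c,p in obs:
        o,d=ray(c,p); P=np.eye(3)-np.outer(d,d); A+=P; b+=P@o
    x=np.linalg.solve(A,b); e=[np.linalg.norm((np.eye(3)-np.outer(ray(c,p)[1],ray(c,p)[1]))@(x-c[4])) for c,p in obs]
    return x,e
def proj(c,X):
    f,cx,cy,Rw,o=c; v=Rw.T@(np.array(X)-o); return np.array([cx+f*v[0]/v[2],cy+f*v[1]/v[2]])
E
python3 - <<'E'
from h import *
for n in ['scene','side','wrist']:
    s,im=pic(n); cv2.imwrite(f'pics/{n}0.png',im)
    m=env.camera_model(n); c=cam(n); print(n,m['fovy'],m['cx'],m['cy'],c[4].round(3),c[3][:,2].round(3)); print([k for k in m])
    if n=='wrist': print(np.array(m['mount']).round(4).tolist())
print(env.sense()['t'],env.grip_point_offset)
E
```

```text
pics
scene 57.932622375193795 315.8089353102588 203.70056855944853 [0.977 0.625 0.661] [-0.462 -0.666 -0.585]
['fovy', 'cx', 'cy', 'R', 't']
side 52.414556684124115 312.80989599513447 199.4954699782796 [-0.254 -0.824  0.736] [ 0.612  0.588 -0.529]
['fovy', 'cx', 'cy', 'R', 't']
wrist 71.02750366500962 319.77709668860547 197.04896751230805 [0.676 0.075 0.383] [-0.002 -0.273 -0.962]
['fovy', 'cx', 'cy', 'mount']
[[-0.0, -0.9621, -0.2727, 0.0753], [1.0, 0.0001, -0.0004, 0.0015], [0.0004, -0.2727, 0.9621, -0.1614], [0.0, 0.0, 0.0, 1.0]]
0.15 0.0187
```

View pics/scene0.png

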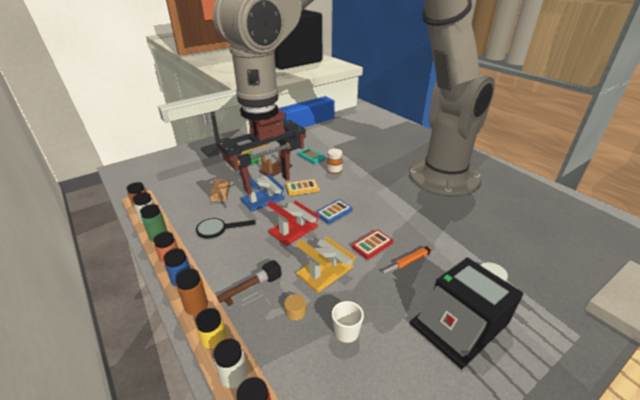

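View pics/side0.png

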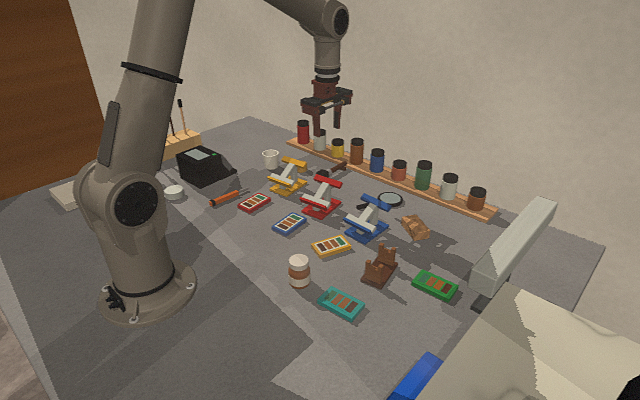

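The scene shows all three panels: red (372,243), blue (334,211) and yellow (302,187). The stands are at (293,222) red, (262,192) blue and (326,265) yellow. The stylus is at (410,260) and the controller's button at (449,320). In the side view the rest is at (380,268), and the look-alikes are green (437,285) and turquoise (342,303).

```bash
python3 - <<'E'
from h import *
names=['panel_red','panel_blue','panel_yellow','desk_red','desk_blue','desk_yellow','stylus','stylus_tip','hole','rest_seat','varnish_jar','mop_brush','loupe','brass_weight','swab_cup','wax_tin','cork_block']
C={n:cam(n) for n in ['scene','side']}
for q in names:
    r={}
    for n in C:
        r[n]=[(np.round(d['point'],1),round(d['score'],2)) for d in env.mark_of(n,q)[:3] if d['score']>.3]
    print(q,{n:[(p.tolist(),s) for p,s in r[n]] for n in r})
    best=None
    for a,_ in r['scene']:
        for b,_ in r['side']:
            x,e=tri([(C['scene'],a),(C['side'],b)])
            if max(e)<.02: print('   ',x.round(4),np.round(max(e),4))
print(env.sense()['t'])
E
```

```text
panel_red {'scene': [([371.3, 246.5], 0.82), ([304.6, 211.1], 0.73)], 'side': [([254.1, 203.7], 0.81)]}
    [0.4466 0.1209 0.    ] 0.0017
panel_blue {'scene': [([329.9, 213.7], 0.64)], 'side': [([332.3, 174.8], 0.66)]}
panel_yellow {'scene': [([308.7, 157.3], 0.87), ([243.9, 161.8], 0.43), ([272.4, 184.5], 0.42)], 'side': [([432.7, 287.7], 0.66), ([342.2, 303.5], 0.6), ([333.4, 249.1], 0.58)]}
    [ 3.012e-01 -3.880e-01 -1.000e-04] 0.0024
    [ 0.3744 -0.288   0.0686] 0.0033
    [ 0.5091 -0.5178 -0.0101] 0.0037
desk_red {'scene': [([306.9, 209.2], 0.66), ([346.5, 330.1], 0.33)], 'side': [([313.8, 203.4], 0.95), ([271.3, 164.4], 0.62)]}
    [ 0.5283 -0.073   0.0445] 0.0035
    [0.6691 0.2854 0.0082] 0.0003
desk_blue {'scene': [([210.5, 228.7], 0.68), ([270.3, 184.6], 0.57)], 'side': [([356.3, 220.2], 0.8)]}
    [ 0.5477 -0.2364  0.0486] 0.0035
desk_yellow {'scene': [([336.8, 244.8], 0.87)], 'side': [([279.4, 183.4], 0.98)]}
    [0.5477 0.0999 0.0444] 0.0023
stylus {'scene': [([411.8, 257.2], 0.87)], 'side': [([224.6, 196.0], 0.8)]}
    [0.3993 0.2195 0.0114] 0.002
stylus_tip {'scene':
[... 557 characters left out ...]
], 0.61), ([252.1, 202.3], 0.53)]}
    [0.7811 0.0677 0.013 ] 0.002
loupe {'scene': [([211.0, 228.3], 0.62), ([302.9, 190.8], 0.41)], 'side': [([391.3, 200.5], 0.72)]}
    [ 7.688e-01 -2.090e-01  3.000e-04] 0.0021
brass_weight {'scene': [([295.9, 309.7], 0.92), ([335.5, 247.2], 0.51)], 'side': [([299.8, 167.8], 0.59)]}
    [0.7254 0.1811 0.0077] 0.001
swab_cup {'scene': [([344.8, 333.6], 0.92)], 'side': [([270.2, 165.6], 0.77)]}
    [0.6709 0.2888 0.0013] 0.0037
wax_tin {'scene': [([488.7, 277.6], 0.64)], 'side': [([176.6, 195.1], 0.8)]}
    [0.2969 0.3684 0.0015] 0.0013
cork_block {'scene': [([219.6, 194.9], 0.65)], 'side': [([413.2, 230.5], 0.97)]}
    [ 0.6776 -0.3539 -0.0022] 0.0016
1.85
```

View pics/wrist0.png

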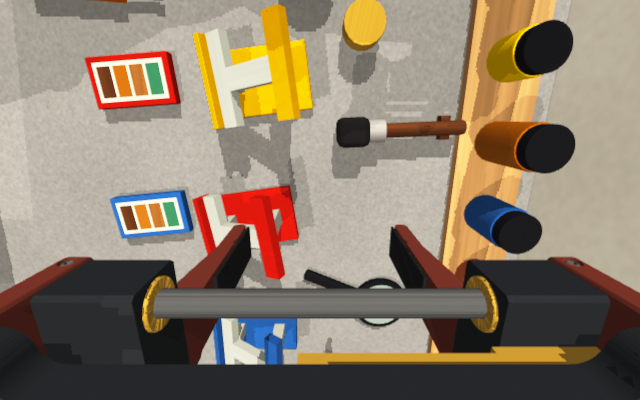

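The wrist view shows red panel (132,80), blue panel (150,214), yellow stand (255,65), red stand (255,225) and blue stand (260,340). I'm raising the wrist to measure from several poses.

Emit:
send_rows(increments=[[[0.2, -0.3, -0.7, 0, 0, 0], [0.2, -0.3, -0.7, 0, 0, 0], [0.2, -0.3, -0.7, 0, 0, 0], [0.2, -0.3, -0.7, 0, 0, 0], [0.2, -0.3, -0.7, 0, 0, 0], [0.2, -0.3, -0.7, 0, 0, 0], [0, 0, 0, 0, 0, 0], [0, 0, 0, 0, 0, 0]]])

```text
t: 2.85
eef_pos: [0.6029, 0.0476, 0.3897]
tcp_rot: [-2.222, -2.221, 0.002]
contact_force: [0.7, 0.4, -0.7]
finger_gap: 0.0878
gripper_force: 0.0
```

```bash
cat > look.py <<'E'
from h import *
import sys,pickle
def look(tag,qs,cams=('wrist',)):
    out={}
    for n in cams:
        s,im=pic(n); cv2.imwrite(f'pics/{tag}_{n}.png',im); c=cam(n,s)
        out[n]=dict(c=c,m={q:[(np.round(d['point'],1).tolist(),round(d['score'],2)) for d in env.mark_of(n,q)[:3] if d['score']>.3] for q in qs})
    pickle.dump(out,open(f'pics/{tag}.pkl','wb')); s=env.sense()
    print(s['t'],s['eef_pos'],s['tcp_rot']); return out
E
python3 - <<'E'
from look import *
o=look('A',['stylus','stylus_tip','hole','panel_red','desk_red'])['wrist']
z={'stylus':.008,'stylus_tip':.008,'hole':.058,'panel_red':0,'panel_blue':0,'panel_yellow':0,'desk_red':.045,'desk_yellow':.045}
for q,l in o['m'].items():
    for p,s in l: print(q,p,s,atz(o['c'],p,z[q]).round(4))
E
```

```text
3.15 [0.60297214 0.04773181 0.38979046] [-2.22134738e+00 -2.22052544e+00  1.80389278e-03]
stylus [203.9, 60.8] 0.86 [0.3987 0.2196 0.008 ]
stylus_tip [256.0, 68.1] 0.84 [0.4903 0.2076 0.008 ]
panel_red [234.5, 118.6] 0.84 [0.4423 0.121  0.    ]
panel_red [409.6, 149.3] 0.41 [0.7789 0.0632 0.    ]
```

View pics/A_wrist.png

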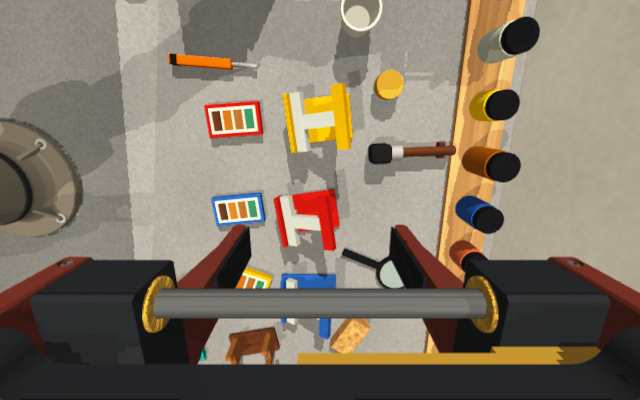

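View A shows the stylus at (204,61) with its tip at (256,68), the red panel (234,119), the blue panel (238,209), and the rest at (252,345) partly behind the gripper. Next are views over the controller and the rest.

Emit:
send_rows(increments=[[[0.8, 0, -0.2, 0, 0, 0], [0.8, 0, -0.2, 0, 0, 0], [0.8, 0, -0.2, 0, 0, 0], [0.8, 0, -0.2, 0, 0, 0], [0.8, 0, -0.2, 0, 0, 0], [0.8, 0, -0.2, 0, 0, 0], [0.8, 0, -0.2, 0, 0, 0], [0.8, 0, -0.2, 0, 0, 0], [0, 0, 0, 0, 0, 0], [0, 0, 0, 0, 0, 0]]])

```text
t: 4.4
eef_pos: [0.6033, 0.303, 0.4541]
tcp_rot: [2.222, 2.22, -0.002]
contact_force: [0.2, -0.8, 0.2]
finger_gap: 0.0876
gripper_force: 0.0
```

```bash
python3 - <<'E'
from look import *
o=look('B',['stylus','stylus_tip','hole','panel_red'])['wrist']
print(o['m'])
E
```

```text
4.65 [0.60331505 0.30285844 0.45470634] [ 2.22295677e+00  2.21944187e+00 -2.03530086e-04]
{'stylus': [([228.5, 191.0], 0.8)], 'stylus_tip': [([269.3, 196.9], 0.58)], 'hole': [([273.0, 99.5], 0.95)], 'panel_red': [([253.0, 229.5], 0.68)]}
```

Emit:
send_rows(increments=[[[-1, -0.2, 0, 0, 0, 0], [-1, -0.2, 0, 0, 0, 0], [-1, -0.2, 0, 0, 0, 0], [-1, -0.2, 0, 0, 0, 0], [-1, -0.2, 0, 0, 0, 0], [-1, -0.2, 0, 0, 0, 0], [-1, -0.2, 0, 0, 0, 0], [-1, -0.2, 0, 0, 0, 0], [-1, -0.2, 0, 0, 0, 0], [-1, 0, 0, 0, 0, 0], [-1, 0, 0, 0, 0, 0], [-1, 0, 0, 0, 0, 0], [-1, 0, 0, 0, 0, 0], [-1, 0, 0, 0, 0, 0], [-1, 0, 0, 0, 0, 0], [-1, 0, 0, 0, 0, 0], [-1, 0, 0, 0, 0, 0], [-1, 0, 0, 0, 0, 0], [0, 0, 0, 0, 0, 0], [0, 0, 0, 0, 0, 0]]])

```text
t: 7.15
eef_pos: [0.531, -0.4156, 0.4546]
tcp_rot: [-2.221, -2.221, -0.001]
contact_force: [-0.6, 0.7, -0.6]
finger_gap: 0.0881
gripper_force: 0.0
```

```bash
python3 - <<'E'
from look import *
o=look('C',['panel_blue','panel_yellow','desk_blue','desk_red','rest_seat'])['wrist']
print(o['m'])
b=cv2.imread('pics/B_wrist.png');c=cv2.imread('pics/C_wrist.png')
cv2.imwrite('pics/BC.png',np.vstack([b[:260],c[:290]]))
E
```

```text
7.45 [ 0.53132645 -0.41512487  0.4550086 ] [2.21977033e+00 2.22260069e+00 8.49646888e-04]
{'panel_blue': [([383.9, 127.4], 0.64)], 'panel_yellow': [([273.2, 59.4], 0.91), ([303.0, 202.3], 0.87), ([210.7, 140.0], 0.67)], 'desk_blue': [([321.4, 66.8], 0.94)], 'desk_red': [], 'rest_seat': [([278.5, 144.6], 0.95)]}
```

View pics/BC.png

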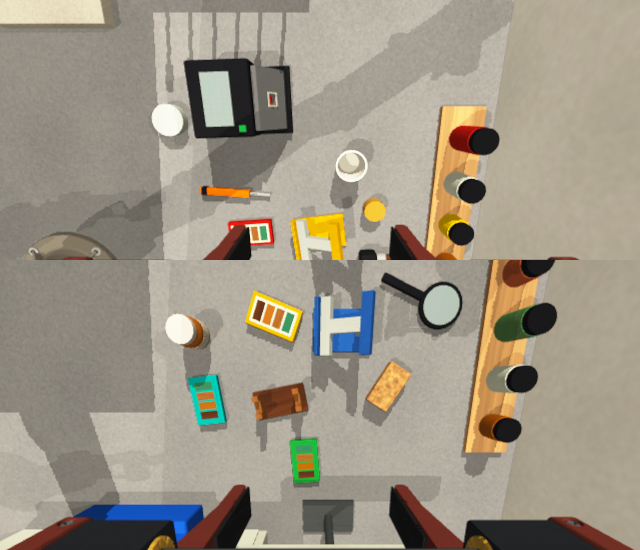

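B shows the controller's button at (272,99) with its face toward +x, the stylus at (228,191), the cup at (351,165) and the weight at (375,210). C shows the rest at (279,142), the real yellow panel at (274,56), the turquoise look-alike at (208,140) and the green one at (305,200). Next I confirm the candidates in one enlarged crop.

```bash
python3 - <<'E'
from look import *
b=cv2.imread('pics/B_wrist.png');c=cv2.imread('pics/C_wrist.png');a=cv2.imread('pics/A_wrist.png')
cr=lambda im,x,y,w,h,k:cv2.resize(im[y:y+h,x:x+w],None,fx=k,fy=k,interpolation=cv2.INTER_CUBIC)
top=np.hstack([cr(b,240,55,66,50*1+35,6)[:300*2][:510],cr(c,245,115,67,50,6)[:300]]) if 0 else None
W=np.zeros((600,800,3),np.uint8)
W[:300,:400]=cr(b,240,57,80,60,5)[:300,:400]; W[:300,400:]=cr(c,245,110,80,60,5)
W[300:,:400]=cr(c,240,15,160,120,2.5)[:300,:400]; W[300:,400:]=cr(a,200,70,160,120,2.5)
cv2.imwrite('pics/crop.png',W)
import pickle
P={k:pickle.load(open(f'pics/{k}.pkl','rb'))['wrist'] for k in 'ABC'}
sc,sd=cam('scene'),cam('side')
print('hole',tri([(P['B']['c'],(273,99.5)),(sc,(448.5,321.1))]))
print('rest',tri([(P['C']['c'],(278.5,144.6)),(sd,(381.9,256.5))]))
print('styl',tri([(P['B']['c'],(228.5,191)),(P['A']['c'],(203.9,60.8)),(sc,(411.8,257.2)),(sd,(224.6,196))]))
print('tip',tri([(P['B']['c'],(269.3,196.9)),(P['A']['c'],(256,68.1)),(sc,(384.3,269.9)),(sd,(249.7,186.8))]))
E
```

```text
hole (array([0.5160983 , 0.4111049 , 0.05565803]), [np.float64(0.00022004953892041835), np.float64(0.00022004953892050498)])
rest (array([ 0.45089659, -0.39118387,  0.05571599]), [np.float64(3.661736943140742e-05), np.float64(3.6617369431227246e-05)])
styl (array([0.39988227, 0.21980282, 0.01099342]), [np.float64(0.0012218931476002284), np.float64(0.0007503888964810639), np.float64(0.001784704080804727), np.float64(0.0023962840123784774)])
tip (array([0.4918191 , 0.20738501, 0.01260997]), [np.float64(0.0003182901001024109), np.float64(0.0007526712827097061), np.float64(0.00397937773486924), np.float64(0.004299106352701863)])
```

View pics/crop.png

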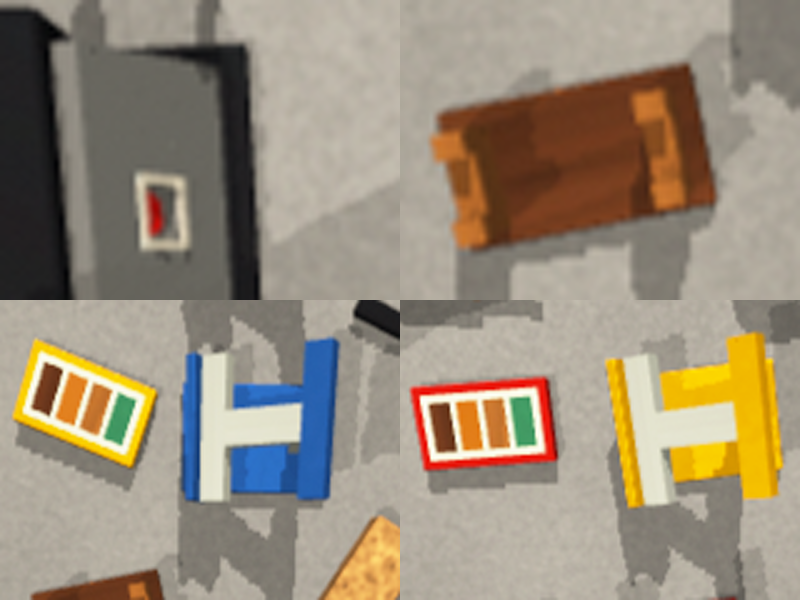

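The crop confirms the yellow (C 274,56) and red (A 234,119) panels by their rim colour, with four-field white faces. The rest has its posts at C (257,148) and (297,140), and the button's white frame is at B (272,99).

```bash
cat >> h.py <<'E'
HSV={'red':[((0,150,90),(6,255,255)),((174,150,90),(180,255,255))],'blue':[((104,140,80),(118,255,255))],'yellow':[((21,160,110),(29,255,255))],'orange':[((9,190,150),(16,255,255))]}
def blobs(im,col,c,z,amin=60,k=3):
    h=cv2.cvtColor(im,cv2.COLOR_BGR2HSV); m=np.zeros(h.shape[:2],np.uint8)
    for lo,hi in HSV[col]: m|=cv2.inRange(h,lo,hi)
    m=cv2.morphologyEx(m,cv2.MORPH_CLOSE,np.ones((k,k),np.uint8)); out=[]
    for ct in cv2.findContours(m,cv2.RETR_EXTERNAL,cv2.CHAIN_APPROX_NONE)[0]:
        if cv2.contourArea(ct)<amin: continue
        p=np.array([atz(c,q,z)[:2] for q in ct[:,0]],np.float32)
        (cx,cy),(w,hh),a=cv2.minAreaRect(p*1000)
        if w<hh: w,hh,a=hh,w,a+90
        out.append((round(cx/1000,4),round(cy/1000,4),round(w),round(hh),round((a+90)%180-90,1),np.round(ct[:,0].mean(0)).tolist()))
    return out
E
python3 - <<'E'
from look import *
import pickle
P={k:pickle.load(open(f'pics/{k}.pkl','rb'))['wrist']['c'] for k in 'ABC'}
I={k:cv2.imread(f'pics/{k}_wrist.png') for k in 'ABC'}
for z in (.05,.064):
    a,b=atz(P['C'],(257,147.6),z),atz(P['C'],(296.6,139.6),z); print('rest',(a+b)/2,np.linalg.norm(b-a),np.degrees(np.arctan2(*(b-a)[[1,0]])))
a,b=atz(P['B'],(289,67),.012),atz(P['B'],(291.6,117),.012); print('foot edge',a,b,np.degrees(np.arctan2(*(b-a)[[1,0]])))
print('holeB',atz(P['B'],(272.4,99.4),.058))
for k in 'AB': print('sty',blobs(I[k],'orange',P[k],.012,40))
for k,cols in (('A',('red','blue','yellow')),('C',('yellow','blue'))):
    for col in cols: print(k,col,blobs(I[k],col,P[k],.014))
E
```

```text
rest [ 0.4466239  -0.38979779  0.05      ] 0.08106906717537953 11.169467179633696
rest [ 0.44874739 -0.38857531  0.064     ] 0.07906408520323462 11.16946717963368
foot edge [0.54378848 0.47421793 0.012     ] [0.54621733 0.37913226 0.012     ] -88.5367611935334
holeB [0.51547633 0.4109666  0.058     ]
sty [(0.4767, -0.4189, 45, 17, -70.4, [266.0, 354.0]), (0.432, -0.2232, 34, 13, 62.5, [241.0, 282.0]), (0.9182, -0.154, 48, 26, 29.8, [468.0, 253.0]), (0.4274, -0.0582, 32, 13, -84.2, [233.0, 210.0]), (0.4472, -0.056, 32, 12, -83.6, [242.0, 209.0]), (0.9244, 0.065, 47, 42, -48.7, [488.0, 152.0]), (0.4328, 0.1185, 33, 13, -86.9, [227.0, 120.0]), (0.4529, 0.1203, 33, 13, -85.9, [238.0, 119.0]), (0.3996, 0.2185, 96, 16, -4.4, [203.0, 61.0])]
sty [(0.9212, 0.0453, 74, 28, -52.4, [452.0, 262.0]), (0.4529, 0.1198, 31, 12, -86.0, [255.0, 233.0]), (0.401, 0.2192, 96, 19, -4.3, [231.0, 192.0])]
A red [(1.2172, -0.2145, 249, 28, -29.6, [596.0, 277.0]), (-0.0146, -0.2191, 265, 37, 30.6, [39.0, 281.0]), (0.8281, -0.1713, 209, 45, -44.5, [427.0, 259.0]), (0.3784, -0.1709, 212, 45, 44.5, [212.0, 259.0
[... 227 characters left out ...]
, 118, 35, 0.0, [306.0, 280.0]), (0.917, -0.0578, 55, 48, 53.7, [473.0, 212.0]), (0.4393, -0.0547, 100, 61, 5.7, [238.0, 209.0])]
A yellow [(0.2188, -0.275, 117, 13, 70.7, [147.0, 303.0]), (0.4714, -0.2042, 64, 29, -39.1, [259.0, 276.0]), (0.5481, 0.1119, 105, 12, -82.8, [289.0, 123.0]), (0.9037, 0.1426, 56, 55, -85.8, [485.0, 105.0]), (0.6197, 0.121, 116, 82, -82.9, [330.0, 117.0]), (0.7294, 0.1808, 45, 43, -86.8, [390.0, 84.0])]
C yellow [(0.1001, -0.7852, 130, 18, 70.6, [147.0, 303.0]), (0.4413, -0.2249, 100, 60, -21.0, [273.0, 56.0])]
C blue [(0.1027, -0.6754, 303, 96, -0.0, [143.0, 255.0]), (0.5251, -0.2416, 105, 12, 89.6, [316.0, 65.0]), (0.5979, -0.2368, 114, 78, 88.9, [356.0, 64.0])]
```

```bash
cat >> h.py <<'E'
def down(yaw,pitch=0):
    y=np.radians(yaw);p=np.radians(pitch)  # pitch>0: tool x dips down
    x=np.array([np.cos(y)*np.cos(p),np.sin(y)*np.cos(p),-np.sin(p)]); yy=np.array([np.sin(y),-np.cos(y),0]); return np.stack([x,yy,np.cross(x,yy)],1)
def plan(pos,Rt,pos0=None,R0=None):
    s=env.sense(); p0=np.array(s['eef_pos'] if pos0 is None else pos0); R0=R.from_rotvec(s['tcp_rot']).as_matrix() if R0 is None else R0
    rv=np.degrees(R.from_matrix(R0.T@Rt).as_rotvec()); d=np.array(pos)-p0
    print('from',p0.round(4),'turn(units)',(rv/10).round(2),'| shift after, units',(Rt.T@d/.04).round(2),'| shift before',(R0.T@d/.04).round(2))
E
python3 - <<'E'
from h import *
plan([.400,.219,.10],down(-6)); plan([.400,.219,.003],down(-6),[.4,.219,.1],down(-6))
E
```

```text
from [ 0.5313 -0.4151  0.455 ] turn(units) [ 0.   -0.    9.61] | shift after, units [ -4.92 -15.42   8.88] | shift before [15.86 -3.27  8.88]
from [0.4   0.219 0.1  ] turn(units) [0. 0. 0.] | shift after, units [0.   0.   2.42] | shift before [0.   0.   2.42]
```

Emit:
send_rows(increments=[[[0, 0, 0, 0, 0, 0.96], [0, 0, 0, 0, 0, 0.96], [0, 0, 0, 0, 0, 0.96], [0, 0, 0, 0, 0, 0.96], [0, 0, 0, 0, 0, 0.96], [0, 0, 0, 0, 0, 0.96], [0, 0, 0, 0, 0, 0.96], [0, 0, 0, 0, 0, 0.96], [0, 0, 0, 0, 0, 0.96], [0, 0, 0, 0, 0, 0.96]]], gripper=0.7)

```text
t: 8.7
eef_pos: [0.5312, -0.4155, 0.4548]
tcp_rot: [-3.137, 0.172, -0.001]
contact_force: [0.4, 0.5, -1.1]
finger_gap: 0.0614
gripper_force: 0.0
```

Emit:
send_rows(increments=[[[-0.27, -0.86, 0.49, 0, 0, 0], [-0.27, -0.86, 0.49, 0, 0, 0], [-0.27, -0.86, 0.49, 0, 0, 0], [-0.27, -0.86, 0.49, 0, 0, 0], [-0.27, -0.86, 0.49, 0, 0, 0], [-0.27, -0.86, 0.49, 0, 0, 0], [-0.27, -0.86, 0.49, 0, 0, 0], [-0.27, -0.86, 0.49, 0, 0, 0], [-0.27, -0.86, 0.49, 0, 0, 0], [-0.27, -0.86, 0.49, 0, 0, 0], [-0.27, -0.86, 0.49, 0, 0, 0], [-0.27, -0.86, 0.49, 0, 0, 0], [-0.27, -0.86, 0.49, 0, 0, 0], [-0.27, -0.86, 0.49, 0, 0, 0], [-0.27, -0.86, 0.49, 0, 0, 0], [-0.27, -0.86, 0.49, 0, 0, 0], [-0.27, -0.86, 0.49, 0, 0, 0], [-0.27, -0.86, 0.49, 0, 0, 0], [0, 0, 0, 0, 0, 0], [0, 0, 0, 0, 0, 0]]])

```text
t: 11.2
eef_pos: [0.4026, 0.2198, 0.1022]
tcp_rot: [3.137, -0.164, 0.001]
contact_force: [-0.1, 0.0, 0.3]
finger_gap: 0.0614
gripper_force: 0.0
```

```bash
python3 - <<'E'
from look import *
o=look('D',['stylus','stylus_tip'])['wrist']; im=cv2.imread('pics/D_wrist.png')
for q,l in o['m'].items():
    for p,s in l: print(q,p,s,atz(o['c'],p,.008).round(4))
print(blobs(im,'orange',o['c'],.012))
print(env.sense()['qpos'])
plan([.400,.219,.003],down(-6))
E
```

```text
11.35 [0.4030003  0.21929495 0.10244861] [-3.13666206e+00  1.67189129e-01 -1.41748923e-03]
stylus [325.0, 207.8] 0.92 [0.3951 0.2163 0.008 ]
stylus_tip [323.1, 101.8] 0.67 [0.4911 0.2084 0.008 ]
[]
[-0.78987392  0.29553392  0.18136085  2.17743669 -0.08398176  0.67391342
 -2.22788435]
from [0.403  0.2193 0.1024] turn(units) [-0.   -0.01 -0.01] | shift after, units [-0.07  0.02  2.49] | shift before [-0.08  0.02  2.49]
```

View pics/D_wrist.png

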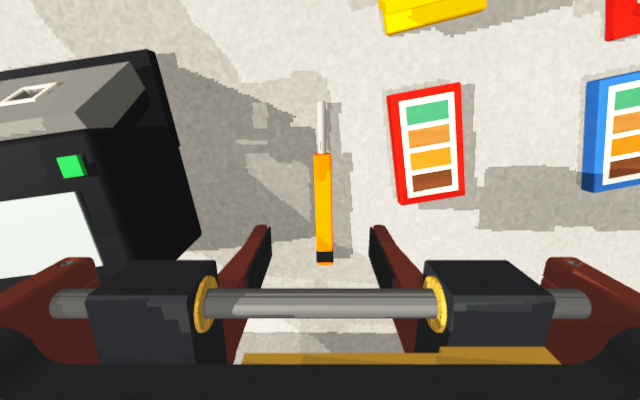

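D shows the stylus upright at (323,208), between the fingers and in line with them. Descending to grip.

Emit:
send_rows(increments=[[[-0.02, 0, 0.6, 0, 0, 0], [-0.02, 0, 0.6, 0, 0, 0], [-0.02, 0, 0.6, 0, 0, 0], [-0.02, 0, 0.45, 0, 0, 0], [0, 0, 0.22, 0, 0, 0], [0, 0, 0, 0, 0, 0]]])

```text
t: 12.1
eef_pos: [0.3994, 0.22, 0.0031]
tcp_rot: [3.137, -0.166, -0.0]
contact_force: [0.6, 0.3, -0.1]
finger_gap: 0.0614
gripper_force: 0.0
```

Emit:
send_rows(increments=[[[0, 0, 0, 0, 0, 0], [0, 0, 0, 0, 0, 0], [0, 0, 0, 0, 0, 0], [0, 0, 0, 0, 0, 0], [0, 0, 0, 0, 0, 0]]], gripper=0, grip_force=35)

```text
t: 12.72
eef_pos: [0.3992, 0.2204, 0.0031]
tcp_rot: [3.137, -0.164, 0.0]
contact_force: [-0.8, 0.4, 2.5]
finger_gap: 0.0158
gripper_force: 35.0
```

Emit:
send_rows(increments=[[[0, 0, -1, 0, 0, 0], [0, 0, -1, 0, 0, 0], [0, 0, -1, 0, 0, 0], [0, 0, -1, 0, 0, 0], [0, 0, -1, 0, 0, 0], [0, 0, -0.5, 0, 0, 0], [0, 0, 0, 0, 0, 0]]])

```text
t: 13.6
eef_pos: [0.3998, 0.2209, 0.2242]
tcp_rot: [-3.135, 0.164, -0.003]
contact_force: [-0.9, 0.6, -1.3]
finger_gap: 0.0153
gripper_force: 34.9
```

```bash
python3 - <<'E'
from look import *
h=np.array([.5158,.411,.0575]); d=np.array([np.cos(np.radians(1.5))*np.cos(np.pi/6),np.sin(np.radians(1.5))*np.cos(np.pi/6),.5])
Rt=down(181.5,30); Rh=down(181.5,0)
# stylus axis is ~5 mm behind TCP (tool -z)
pre=h+d*(.1+.05)+Rt[:,2]*.0055; print(pre)
plan(pre,Rt)
print(env.sense()['qpos'].round(2), env.sense()['finger_gap'])
E
```

```text
[0.64840835 0.41447247 0.12773686]
from [0.3998 0.2209 0.2242] turn(units) [ 4.45 -0.27 16.69] | shift after, units [-4.28  4.67  5.26] | shift before [ 5.67 -5.46  2.43]
[-0.84  0.11  0.21  2.07 -0.03  0.97 -2.29] 0.015307533755276426
```

Emit:
send_rows(increments=[[[0.81, -0.78, 0, 0, 0, 0], [0.81, -0.78, 0, 0, 0, 0], [0.81, -0.78, 0, 0, 0, 0], [0.81, -0.78, 0, 0, 0, 0], [0.81, -0.78, 0, 0, 0, 0], [0.81, -0.78, 0, 0, 0, 0], [0.81, -0.78, 0, 0, 0, 0], [0, 0, 0, 0, 0, 0]]])

```text
t: 14.6
eef_pos: [0.6479, 0.4151, 0.2186]
tcp_rot: [3.135, -0.163, -0.005]
contact_force: [-0.6, -0.1, -0.5]
finger_gap: 0.0158
gripper_force: 35.0
```

Emit:
send_rows(increments=[[[0, 0, 0, 0, 0, -0.94], [0, 0, 0, 0, 0, -0.94], [0, 0, 0, 0, 0, -0.94], [0, 0, 0, 0, 0, -0.94], [0, 0, 0, 0, 0, -0.94], [0, 0, 0, 0, 0, -0.94], [0, 0, 0, 0, 0, -0.94], [0, 0, 0, 0, 0, -0.94], [0, 0, 0, 0, 0, -0.94], [0, 0, 0, 0, 0, -0.94], [0, 0, 0, 0, 0, -0.94], [0, 0, 0, 0, 0, -0.94], [0, 0, 0, 0, 0, -0.94], [0, 0, 0, 0, 0, -0.94], [0, 0, 0, 0, 0, -0.94], [0, 0, 0, 0, 0, -0.94], [0, 0, 0, 0, 0, -0.94], [0, 0, 0, 0, 0, -0.94], [0, 0, 0, 0, 0, -0.94], [0, 0, 0, 0, 0, -0.94]]])

```text
t: 17.1
eef_pos: [0.6464, 0.413, 0.2215]
tcp_rot: [0.065, -3.139, 0.003]
contact_force: [0.4, 0.0, -1.7]
finger_gap: 0.0156
gripper_force: 35.0
```

Emit:
send_rows(increments=[[[0, 0, 0, 0, -0.6, 0], [0, 0, 0, 0, -0.6, 0], [0, 0, 0, 0, -0.6, 0], [0, 0, 0, 0, -0.6, 0], [0, 0, 0, 0, -0.6, 0], [0, 0, 0, 0, 0, 0]]])

```text
t: 17.85
eef_pos: [0.6441, 0.4136, 0.2209]
tcp_rot: [-0.052, 2.621, 0.009]
contact_force: [-0.7, 0.2, 0.5]
finger_gap: 0.0156
gripper_force: 35.0
```

```bash
python3 - <<'E'
from look import *
h=np.array([.5158,.411,.0575]); d=np.array([np.cos(np.radians(1.5))*np.cos(np.pi/6),np.sin(np.radians(1.5))*np.cos(np.pi/6),.5])
Rt=down(181.5,30)
pre=h+d*(.1+.05)+Rt[:,2]*.0055; print(pre)
plan(pre,Rt)
s=env.sense();print(s['qpos'].round(2), s['finger_gap'],s['tcp_rot'])
E
```

```text
[0.64840835 0.41447247 0.12773686]
from [0.6441 0.4136 0.2209] turn(units) [ 0.02 -0.02  0.07] | shift after, units [1.07 0.02 2.07] | shift before [1.06 0.03 2.07]
[-0.57  0.47 -0.31  1.7   0.77  0.76  0.27] 0.015550766176491525 [-0.05199631  2.62117322  0.00891754]
```

Emit:
send_rows(increments=[[[0, 0, 0.5, 0, 0, 0], [0, 0, 0.5, 0, 0, 0], [0, 0, 0.5, 0, 0, 0], [0, 0.02, 0.57, 0, 0, 0.07], [0.5, 0, 0, 0, 0, 0], [0.5, 0, 0, 0, 0, 0], [0, 0, 0, 0, 0, 0], [0, 0, 0, 0, 0, 0]]])

```text
t: 18.85
eef_pos: [0.6554, 0.4155, 0.1315]
tcp_rot: [-0.029, 2.617, 0.017]
contact_force: [0.2, 0.1, -0.5]
finger_gap: 0.0159
gripper_force: 35.0
```

```bash
python3 - <<'E'
from look import *
o=look('E',['stylus','stylus_tip','hole'],('wrist','scene'))
for k in o: print(o[k]['m'])
w=cv2.imread('pics/E_wrist.png'); s=cv2.imread('pics/E_scene.png')
W=np.zeros((600,800,3),np.uint8); W[:300,:800]=cv2.resize(w[60:210,120:520],None,fx=2,fy=2); W[300:]=cv2.resize(s[220:370,300:500],None,fx=4,fy=2)if 0 else np.hstack([cv2.resize(s[240:340,400:500],(300,300),interpolation=2),np.zeros((300,500,3),np.uint8)])
cv2.imwrite('pics/Ec.png',W)
for a in('hole','stylus_tip'):
    m=[(o[k]['c'],o[k]['m'][a][0][0]) for k in o if o[k]['m'][a]]
    if len(m)==2: print(a,tri(m))
h=np.array([.5158,.411,.0575]); d=np.array([np.cos(np.radians(1.5))*np.cos(np.pi/6),np.sin(np.radians(1.5))*np.cos(np.pi/6),.5])
s=env.sense(); Rt=R.from_rotvec(s['tcp_rot']).as_matrix(); tip=s['eef_pos']+Rt@[.1,0,-.0055]; print('tip pred',tip,'px',proj(o['wrist']['c'],tip),proj(o['scene']['c'],tip),'hole px',proj(o['wrist']['c'],h),proj(o['scene']['c'],h))
E
```

```text
19.25 [0.65461384 0.41543776 0.13159856] [-0.02920373  2.61761087  0.01678007]
{'stylus': [([320.3, 255.1], 0.67)], 'stylus_tip': [([319.8, 84.6], 0.91)], 'hole': []}
{'stylus': [([402.7, 334.3], 0.59)], 'stylus_tip': [([429.9, 324.0], 0.74), ([211.0, 226.8], 0.45)], 'hole': [([447.9, 318.8], 0.62)]}
stylus_tip (array([0.57545305, 0.41135957, 0.09184889]), [np.float64(0.003153279364161174), np.float64(0.0031532793641610587)])
tip pred [0.56529301 0.41358046 0.08633721] px [318.70347423  62.32032187] [435.61503817 324.89390952] hole px [314.98639203 -77.03840948] [448.6259526  320.38198528]
```

View pics/Ec.png

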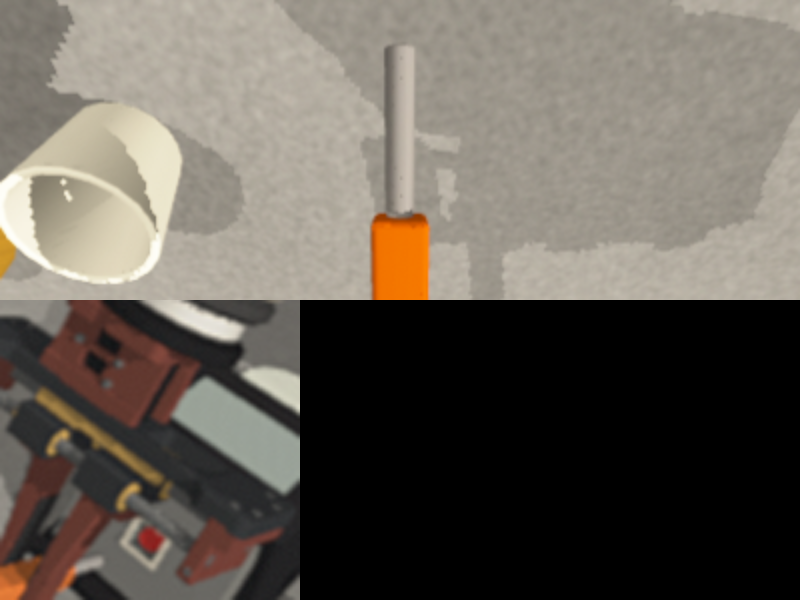

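E shows the tip end at wrist pixel (320,82), and the scene view shows the button frame at (449,320) with the tip left of it at (430,324). Next I solve the tip's distance along the tool.

```bash
python3 - <<'E'
from look import *
from scipy.optimize import brentq
s=env.sense(); Rt=R.from_rotvec(s['tcp_rot']).as_matrix(); c=cam('wrist',s)
for zo in (-.004,-.0055,-.008):
    a=brentq(lambda a:proj(c,s['eef_pos']+Rt@[a,0,zo])[1]-83,.05,.13); tip=s['eef_pos']+Rt@[a,0,zo]
    print(zo,a,tip,proj(cam('scene'),tip))
h=np.array([.5158,.411,.0575]); Rh=down(181.5,30)
a=brentq(lambda a:proj(c,s['eef_pos']+Rt@[a,0,-.0055])[1]-83,.05,.13); tip=s['eef_pos']+Rt@[a,0,-.0055]
print('tip->hole in tool axes (mm)',Rt.T@(h-tip)*1000, 'units',Rt.T@(h-tip)/.04, 'turn',R.from_matrix(Rt.T@Rh).as_rotvec(degrees=True))
E
```

```text
-0.004 0.09114085905023217 [0.57371241 0.41376276 0.08947008] [432.95513337 326.21403179]
-0.0055 0.09097544795506565 [0.57310565 0.41373937 0.09085162] [433.30043702 325.5758309 ]
-0.008 0.09069976279645471 [0.57209439 0.41370037 0.09315419] [433.8771342  324.50996132]
tip->hole in tool axes (mm) [66.34199557 -1.57482198  0.17891336] units [ 1.65854989 -0.03937055  0.00447283] turn [ 0.25474337  0.01668691 -0.289846  ]
```

Emit:
send_rows(increments=[[[0.4, -0.01, 0, 0, 0, 0], [0.4, -0.01, 0, 0, 0, 0], [0.4, -0.01, 0, 0, 0, 0], [0.4, -0.01, 0, 0, 0, 0], [0, 0, 0, 0, 0, 0]]])

```text
t: 19.88
eef_pos: [0.5977, 0.413, 0.0988]
tcp_rot: [-0.032, 2.619, 0.016]
contact_force: [-0.5, -0.6, -0.1]
finger_gap: 0.0157
gripper_force: 35.0
```

Emit:
send_rows(increments=[[[0.08, 0, 0, 0, 0, 0], [0.08, 0, 0, 0, 0, 0], [0.08, 0, 0, 0, 0, 0], [0.08, 0, 0, 0, 0, 0], [0.03, 0, 0, 0, 0, 0], [0, 0, 0, 0, 0, 0], [0, 0, 0, 0, 0, 0], [0, 0, 0, 0, 0, 0]]])

```text
t: 20.88
eef_pos: [0.5872, 0.4125, 0.0926]
tcp_rot: [-0.029, 2.617, 0.017]
contact_force: [3.4, -0.3, 2.3]
finger_gap: 0.0158
gripper_force: 35.0
```

```bash
python3 - <<'E'
from look import *
s,im=pic('wrist'); cv2.imwrite('pics/F_wrist.png',im); Rt=R.from_rotvec(s['tcp_rot']).as_matrix()
h=np.array([.5158,.411,.0575]); tip=s['eef_pos']+Rt@[.091,0,-.0055]
print(Rt.T@(tip-h)*1000, Rt.T@s['contact_force'], s['finger_gap'])
s,im=pic('scene'); cv2.imwrite('pics/F.png',np.vstack([cv2.resize(im[270:370,380:530],None,fx=4,fy=4,interpolation=2)[:,:600]]))
E
```

```text
[11.63359369 -0.04166722 -0.15191557] [-4.1275582  -0.37926069 -0.29329699] 0.015769036736527728
```

View pics/F.png

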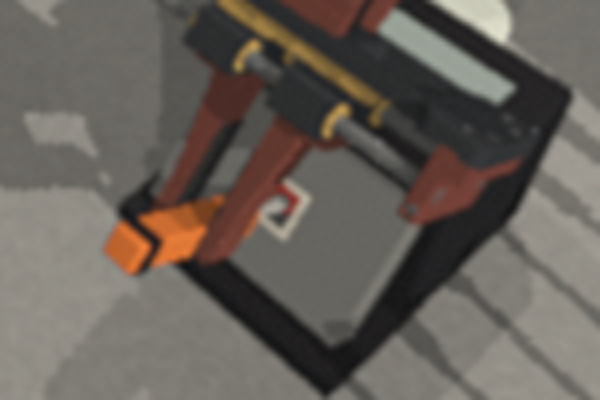

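The tip is in the recess and reads about 4 N. I'll push slightly deeper to be sure, hold, then retreat.

Emit:
send_rows(increments=[[[0.03, 0, 0, 0, 0, 0], [0.02, 0, 0, 0, 0, 0], [0, 0, 0, 0, 0, 0], [0, 0, 0, 0, 0, 0], [0, 0, 0, 0, 0, 0]]])

```text
t: 21.6
eef_pos: [0.5863, 0.4124, 0.0922]
tcp_rot: [-0.029, 2.616, 0.017]
contact_force: [5.0, -0.1, 3.5]
finger_gap: 0.0156
gripper_force: 35.0
```

Emit:
send_rows(increments=[[[-0.3, 0, 0, 0, 0, 0], [-0.6, 0, 0, 0, 0, 0], [-0.8, 0, 0, 0, 0, 0], [0, 0, -1, 0, 0, 0], [0, 0, -1, 0, 0, 0], [0, 0, -1, 0, 0, 0], [0, 0, -1, 0, 0, 0], [0, 0, 0, 0, 0.6, 0], [0, 0, 0, 0, 0.6, 0], [0, 0, 0, 0, 0.6, 0], [0, 0, 0, 0, 0.6, 0], [0, 0, 0, 0, 0.6, 0], [0, 0, 0, 0, 0, 0]]])

```text
t: 23.22
eef_pos: [0.5648, 0.4101, 0.262]
tcp_rot: [0.035, -3.139, -0.008]
contact_force: [0.0, -0.2, -1.5]
finger_gap: 0.0157
gripper_force: 35.0
```

```bash
python3 - <<'E'
from look import *
s=env.sense(); print(s['qpos'].round(2),s['finger_gap'],s['t'])
# stylus origin in tool: x = .091-.1=-.009, z=-.0055
Rt=down(191.2); seat=np.array([.4490,-.3895,.058])
tcp=seat-Rt@[-.009,0,-.0055]; print(tcp)
plan(tcp+[0,0,.06],Rt)
E
```

```text
[-0.42  0.52 -0.44  1.42  0.22  1.24  0.71] 0.01572019857423736 23.225
[ 0.4401714  -0.39124811  0.0525    ]
from [0.5648 0.4101 0.262 ] turn(units) [ 0.03 -0.01 -0.99] | shift after, units [  6.95 -19.05   3.74] | shift before [  3.55 -19.98   3.64]
```

Emit:
send_rows(increments=[[[0, 0, 0, 0, 0, -0.99], [0.35, -0.95, 0.1, 0, 0, 0], [0.35, -0.95, 0.1, 0, 0, 0], [0.35, -0.95, 0.1, 0, 0, 0], [0.35, -0.95, 0.1, 0, 0, 0], [0.35, -0.95, 0.1, 0, 0, 0], [0.35, -0.95, 0.1, 0, 0, 0], [0.35, -0.95, 0.1, 0, 0, 0], [0.35, -0.95, 0.1, 0, 0, 0], [0.35, -0.95, 0.1, 0, 0, 0], [0.35, -0.95, 0.1, 0, 0, 0], [0.35, -0.95, 0.1, 0, 0, 0], [0.35, -0.95, 0.1, 0, 0, 0], [0.35, -0.95, 0.1, 0, 0, 0], [0.35, -0.95, 0.1, 0, 0, 0], [0.35, -0.95, 0.1, 0, 0, 0], [0.35, -0.95, 0.1, 0, 0, 0], [0.35, -0.95, 0.1, 0, 0, 0], [0.35, -0.95, 0.1, 0, 0, 0], [0.35, -0.95, 0.1, 0, 0, 0]]])

```text
t: 25.72
eef_pos: [0.4441, -0.3481, 0.1828]
tcp_rot: [-0.312, 3.125, 0.008]
contact_force: [0.7, 0.8, -0.8]
finger_gap: 0.0158
gripper_force: 35.0
```

Emit:
send_rows(increments=[[[0.3, -0.95, 0.1, 0, 0, 0], [0, 0, 0, 0, 0, 0], [0, 0, 0, 0, 0, 0]]])

```text
t: 26.1
eef_pos: [0.4404, -0.3863, 0.1787]
tcp_rot: [-0.312, 3.126, 0.01]
contact_force: [0.8, 0.0, -0.6]
finger_gap: 0.0157
gripper_force: 35.0
```

```bash
python3 - <<'E'
from look import *
o=look('G',['rest_seat','stylus_tip'],('wrist','side'))
for k in o: print(o[k]['m'])
w=cv2.imread('pics/G_wrist.png'); s=cv2.imread('pics/G_side.png')
cv2.imwrite('pics/Gc.png',np.hstack([cv2.resize(w[:300,170:470],(500,500),interpolation=2),cv2.resize(s[210:310,340:400],(300,500),interpolation=2)]))
Rt=down(191.2); seat=np.array([.4490,-.3895,.058])
for v in (-40,0,40): print(v,proj(o['wrist']['c'],seat+Rt@[v/1000,0,-.006]),proj(o['side']['c'],seat+Rt@[v/1000,0,-.006]))
plan(seat-Rt@[-.009,0,-.0055]+[0,0,.02],Rt)
E
```

```text
26.4 [ 0.44060571 -0.38748961  0.17921207] [-0.31109292  3.1253655   0.00938574]
{'rest_seat': [([316.6, 198.7], 0.62)], 'stylus_tip': [([321.6, 84.1], 0.95)]}
{'rest_seat': [([380.2, 254.1], 0.91)], 'stylus_tip': [([365.1, 235.3], 0.73)]}
-40 [314.07005224 235.42249468] [387.43349643 245.71022889]
0 [313.98351483 199.41803181] [381.18636443 254.06622064]
40 [313.89011325 160.55768261] [374.58649282 262.89402717]
from [ 0.4406 -0.3875  0.1792] turn(units) [0.03 0.01 0.02] | shift after, units [ 0.03 -0.09  2.67] | shift before [ 0.03 -0.11  2.67]
```

View pics/Gc.png

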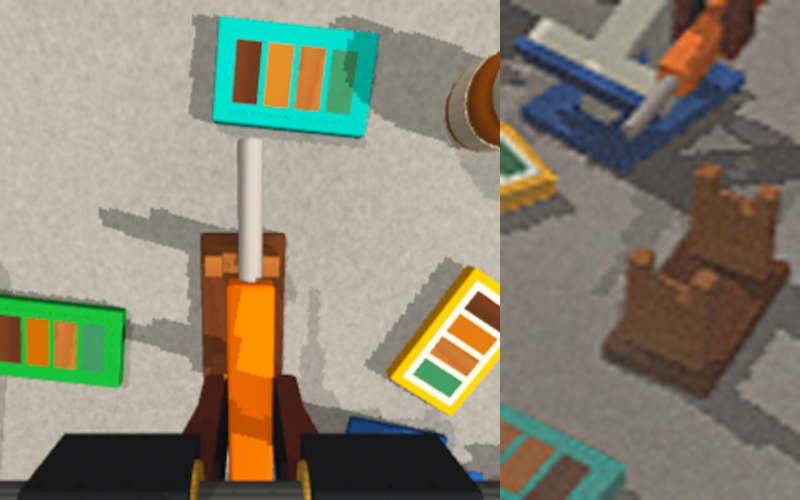

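G shows the stylus in line over the rest. The front post's centre is at about wrist (316,157), 1.6 px right of prediction, so I shift less. Lowering.

Emit:
send_rows(increments=[[[0.03, -0.05, 0.5, 0, 0, 0.02], [0, 0, 0.6, 0, 0, 0], [0, 0, 0.6, 0, 0, 0], [0, 0, 0.6, 0, 0, 0], [0, 0, 0.37, 0, 0, 0], [0, 0, 0.2, 0, 0, 0], [0, 0, 0.15, 0, 0, 0], [0, 0, 0.12, 0, 0, 0], [0, 0, 0, 0, 0, 0], [0, 0, 0, 0, 0, 0]]])

```text
t: 27.65
eef_pos: [0.4396, -0.3899, 0.0538]
tcp_rot: [-0.303, 3.126, 0.009]
contact_force: [1.2, -0.0, -0.4]
finger_gap: 0.0156
gripper_force: 35.0
```

```bash
python3 - <<'E'
from look import *
o=look('H',['stylus','stylus_tip','rest_seat'],('side',))
print(o['side']['m'])
s=cv2.imread('pics/H_side.png')
cv2.imwrite('pics/Hc.png',cv2.resize(s[200:310,330:440],(600,600),interpolation=2))
E
```

```text
27.85 [ 0.43947261 -0.38981802  0.05360766] [-0.30351926  3.12626877  0.00932513]
{'stylus': [([381.0, 252.0], 0.54)], 'stylus_tip': [([360.7, 279.3], 0.67)], 'rest_seat': [([381.2, 258.6], 0.8), ([176.3, 196.3], 0.51), ([315.2, 200.8], 0.34)]}
```

View pics/Hc.png

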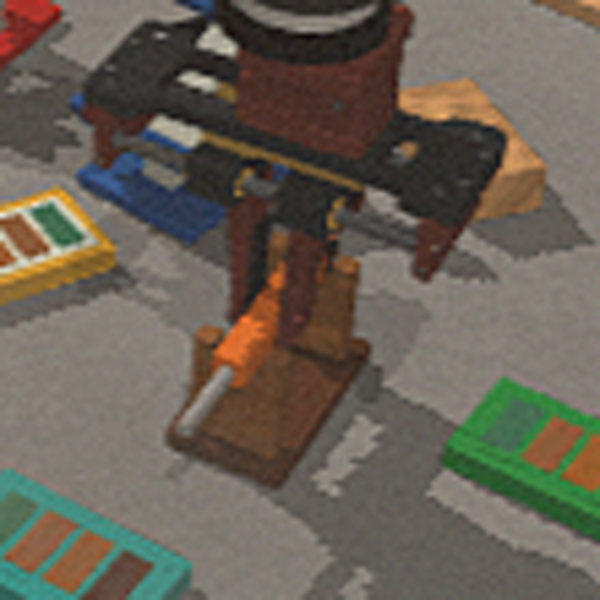

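H shows the orange handle sitting in the rest's notches. Releasing, rising and looking again from above.

Emit:
send_rows(increments=[[[0, 0, 0, 0, 0, 0], [0, 0, 0, 0, 0, 0], [0, 0, 0, 0, 0, 0], [0, 0, -0.5, 0, 0, 0], [0, 0, -1, 0, 0, 0], [0, 0, -1, 0, 0, 0], [0, 0, -1, 0, 0, 0], [0, 0, -1, 0, 0, 0], [0, 0.9, -1, 0, 0, 0], [0, 0.9, -1, 0, 0, 0], [-0.2, 0.9, -1, 0, 0, 0], [-0.2, 0.9, -1, 0, 0, 0], [-0.2, 0.9, -0.8, 0, 0, 0], [-0.2, 0.9, 0, 0, 0, 0.35], [-0.2, 0.9, 0, 0, 0, 0.35], [-0.2, 0.9, 0, 0, 0, 0], [0, 0.9, 0, 0, 0, 0], [0, 0, 0, 0, 0, 0], [0, 0, 0, 0, 0, 0]]], gripper=0.5)

```text
t: 30.22
eef_pos: [0.4352, -0.0655, 0.4274]
tcp_rot: [-0.111, 3.14, 0.009]
contact_force: [-1.0, -0.2, -0.8]
finger_gap: 0.0439
gripper_force: 0.0
```

```bash
cat > survey.py <<'E'
from look import *
def survey(tag,qs=('stylus','stylus_tip','desk_red','desk_blue','desk_yellow')):
    o=look(tag,qs)['wrist']; im=cv2.imread(f'pics/{tag}_wrist.png'); c=o['c']
    for col in ('red','blue','yellow'): print(col,[b for b in blobs(im,col,c,.014,100) if .3<b[0]<.9 and b[2]<135 and b[3]<90])
    for q,l in o['m'].items():
        for p,s in l: print(q,p,s,atz(c,p,.058 if q[0]=='s' else .045).round(4))
    return o,im
E
python3 - <<'E'
from survey import *
survey('I'); print(env.sense()['qpos'].round(2))
E
```

```text
30.525 [ 0.43534364 -0.06545977  0.42732513] [ 0.1101958  -3.13952301 -0.00984489]
red [(0.5303, -0.072, 106, 26, -81.8, [312.0, 200.0]), (0.4417, 0.1175, 98, 61, 4.2, [406.0, 164.0])]
blue [(0.5279, -0.2579, 108, 25, 88.9, [226.0, 193.0]), (0.4368, -0.0568, 99, 58, 5.7, [322.0, 155.0])]
yellow [(0.6279, 0.1016, 63, 38, 7.3, [388.0, 243.0]), (0.5527, 0.1234, 105, 29, -82.9, [400.0, 216.0]), (0.4406, -0.2232, 100, 61, -21.1, [241.0, 151.0])]
stylus [147.9, 153.8] 0.7 [ 0.4503 -0.3854  0.058 ]
stylus_tip [131.0, 98.1] 0.76 [ 0.3526 -0.4058  0.058 ]
stylus_tip [240.9, 149.2] 0.5 [ 0.4295 -0.2113  0.058 ]
stylus_tip [358.4, 298.9] 0.5 [0.7386 0.044  0.058 ]
desk_red [311.8, 206.3] 0.8 [ 0.5366 -0.0717  0.045 ]
desk_blue [226.4, 201.3] 0.57 [ 0.5379 -0.2445  0.045 ]
desk_blue [553.0, 212.7] 0.47 [0.5163 0.4252 0.045 ]
desk_yellow [396.8, 225.8] 0.89 [0.567  0.1075 0.045 ]
[ 0.46 -0.04 -0.43  1.74 -0.02  1.43  1.68]
```

View pics/I_wrist.png

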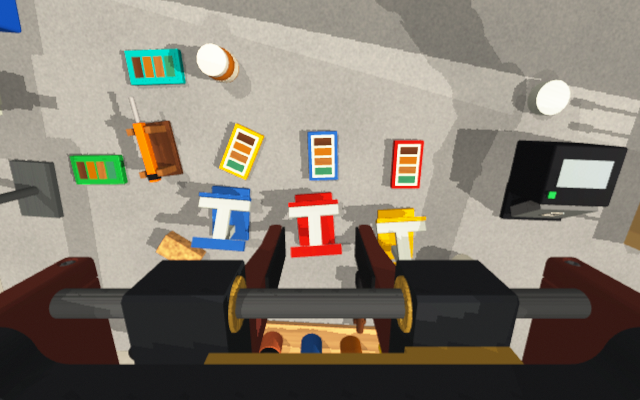

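I shows the stylus in the rest at (148,154), and the panels, none of them moved: yellow (241,151), blue (322,155) and red (406,164). Next I get the stand poses from the ledge strips, whose lower inner edge is the stand origin.

```bash
python3 - <<'E'
from look import *
import pickle
V={k:(pickle.load(open(f'pics/{k}.pkl','rb'))['wrist']['c'],cv2.imread(f'pics/{k}_wrist.png')) for k in 'ABC'}
T=np.eye(4); m=env.camera_model('wrist'); s0=dict(eef_pos=[.675,0,.223],tcp_rot=R.from_matrix(down(90)).as_rotvec()); V['0']=(cam('wrist',s0),cv2.imread('pics/wrist0.png'))
for k,(c,im) in V.items():
  for col in ('red','blue','yellow'):
    for b in blobs(im,col,c,.0473,40):
        if 80<b[2]<125 and b[3]<25 and .45<b[0]<.65:
            yaw=b[4]+90 if b[4]<0 else b[4]-90
            u=np.array([np.cos(np.radians(yaw)),np.sin(np.radians(yaw))]); print(k,col,b,'origin',(np.array(b[:2])+.006*u).round(4),'yaw',round(yaw,1))
S=cam('scene');D=cam('side')
for n,a,b in (('red',(306.9,209.2),(313.8,203.4)),('blue',(270.3,184.6),(356.3,220.2)),('yellow',(336.8,244.8),(279.4,183.4))): print(n,atz(S,a,.045).round(4),atz(D,b,.045).round(4))
print('panels'); 
E
```

```text
A red (0.5286, -0.0696, 102, 12, -82.3, [280.0, 221.0]) origin [ 0.5345 -0.0688] yaw 7.7
A yellow (0.5516, 0.1126, 99, 11, -82.8, [289.0, 123.0]) origin [0.5576 0.1134] yaw 7.2
B red (0.5768, 0.0051, 107, 16, -0.0, [309.0, 286.0]) origin [ 0.5768 -0.0009] yaw -90.0
B yellow (0.5514, 0.1148, 106, 13, -84.7, [296.0, 241.0]) origin [0.5574 0.1154] yaw 5.3
C blue (0.5255, -0.247, 99, 11, 89.6, [316.0, 65.0]) origin [ 0.5315 -0.247 ] yaw -0.4
0 blue (0.527, -0.2433, 81, 12, 88.8, [219.0, 343.0]) origin [ 0.533  -0.2434] yaw -1.2
0 yellow (0.5514, 0.1113, 100, 13, -82.9, [208.0, 80.0]) origin [0.5574 0.112 ] yaw 7.1
red [ 0.5265 -0.0696  0.045 ] [ 0.5311 -0.0751  0.045 ]
blue [ 0.5469 -0.2453  0.045 ] [ 0.5479 -0.2321  0.045 ]
yellow [0.5498 0.0988 0.045 ] [0.5452 0.1005 0.045 ]
panels
```

```bash
cat >> h.py <<'E'
DESK={'red':(.5345,-.0690,7.7),'yellow':(.5575,.1125,7.15),'blue':(.532,-.2465,-.6)}
def place(col,x,lift,off=.003):
    ox,oy,yw=DESK[col]; Rt=down(180+yw,30); return np.array([ox,oy,.045])-Rt[:,0]*x-Rt[:,2]*(lift+off),Rt
E
python3 - <<'E'
from h import *
Rg=down(184.2); g=np.array([.443,.1185,.003]); plan(g+[0,0,.1],Rg)
p,Rt=place('red',.054,.04); print(p); plan(p,Rt,g+[0,0,.2],Rg)
E
```

```text
from [ 0.4353 -0.0655  0.4273] turn(units) [ 0.04  0.   -0.02] | shift after, units [-0.53  4.57  8.11] | shift before [-0.51  4.52  8.14]
[ 0.55953756 -0.06561479  0.10923909]
from [0.443  0.1185 0.203 ] turn(units) [-0.09 -3.   -0.34] | shift after, units [-0.79 -4.95  3.17] | shift before [-2.57 -4.8   2.34]
```

Emit:
send_rows(increments=[[[-0.06, 0.51, 0.9, 0, 0, 0], [-0.06, 0.51, 0.9, 0, 0, 0], [-0.06, 0.51, 0.9, 0, 0, 0], [-0.06, 0.51, 0.9, 0, 0, 0], [-0.06, 0.51, 0.9, 0, 0, 0], [-0.06, 0.51, 0.9, 0, 0, 0], [-0.06, 0.51, 0.9, 0, 0, 0], [-0.06, 0.51, 0.9, 0, 0, 0], [-0.05, 0.49, 0.9, 0, 0, 0], [0, 0, 0, 0, 0, 0], [0, 0, 0, 0, 0, 0]]], gripper=1)

```text
t: 31.9
eef_pos: [0.444, 0.1205, 0.1053]
tcp_rot: [-0.111, 3.139, 0.009]
contact_force: [0.3, 0.1, -0.1]
finger_gap: 0.0878
gripper_force: 0.0
```

```bash
python3 - <<'E'
from look import *
s,im=pic('wrist'); cv2.imwrite('pics/J.png',im); c=cam('wrist',s)
print([b for b in blobs(im,'red',c,.014,300) if .3<b[0]<.5],s['eef_pos'],s['tcp_rot'])
plan([.443,.1185,.003],down(184.2))
E
```

```text
[(0.4422, 0.1192, 99, 59, 4.1, [317.0, 193.0])] [0.44398647 0.12047873 0.10532963] [-0.11114323  3.13900442  0.00935922]
from [0.4444 0.1203 0.1057] turn(units) [ 0.03  0.01 -0.02] | shift after, units [ 0.04 -0.04  2.57] | shift before [ 0.04 -0.06  2.57]
```

Emit:
send_rows(increments=[[[0.04, -0.03, 0.6, 0.03, 0, 0], [0, 0, 0.7, 0, 0, 0], [0, 0, 0.7, 0, 0, 0], [0, 0, 0.4, 0, 0, 0], [0, 0, 0.15, 0, 0, 0], [0, 0, 0, 0, 0, 0]]])

```text
t: 32.7
eef_pos: [0.4424, 0.1199, 0.003]
tcp_rot: [-0.112, 3.139, 0.001]
contact_force: [0.3, 0.1, -0.6]
finger_gap: 0.0879
gripper_force: 0.0
```

Emit:
send_rows(increments=[[[0, 0, 0, 0, 0, 0], [0, 0, 0, 0, 0, 0], [0, 0, 0, 0, 0, 0], [0, 0, 0, 0, 0, 0]]], gripper=0.4, grip_force=35)

```text
t: 33.2
eef_pos: [0.4421, 0.1199, 0.0028]
tcp_rot: [-0.112, 3.139, 0.001]
contact_force: [-0.2, -0.7, 4.3]
finger_gap: 0.0596
gripper_force: 35.0
```

Emit:
send_rows(increments=[[[0, 0, -0.5, 0, 0, 0], [0, 0, -1, 0, 0, 0], [0, 0, -1, 0, 0, 0], [0, 0, -1, 0, 0, 0], [0, 0, -1, 0, 0, 0], [0, 0, -0.5, 0, 0, 0], [0, 0, 0, 0, 0, 0]]])

```text
t: 34.08
eef_pos: [0.4426, 0.1199, 0.2036]
tcp_rot: [-0.112, 3.136, 0.002]
contact_force: [-0.7, -0.3, -0.5]
finger_gap: 0.0595
gripper_force: 35.0
```

```bash
python3 - <<'E'
from h import *
p,Rt=place('red',.054,.04); plan(p,Rt)
E
```

```text
from [0.4426 0.1199 0.2036] turn(units) [-0.09 -2.98 -0.36] | shift after, units [-0.79 -4.99  3.18] | shift before [-2.58 -4.84  2.36]
```

Emit:
send_rows(increments=[[[0, 0, 0, -0.02, -0.6, -0.07], [0, 0, 0, -0.02, -0.6, -0.07], [0, 0, 0, -0.02, -0.6, -0.07], [0, 0, 0, -0.02, -0.59, -0.07], [0, 0, 0, -0.01, -0.59, -0.08], [0, -1, 0, 0, 0, 0], [0, -1, 0, 0, 0, 0], [-0.1, -1, 0.3, 0, 0, 0], [-0.2, -1, 0.7, 0, 0, 0], [-0.25, -0.99, 0.9, 0, 0, 0], [-0.24, 0, 0.9, 0, 0, 0], [0, 0, 0.38, 0, 0, 0], [0, 0, 0, 0, 0, 0], [0, 0, 0, 0, 0, 0]]])

```text
t: 35.83
eef_pos: [0.518, -0.0347, 0.136]
tcp_rot: [-0.177, 2.635, 0.09]
contact_force: [-0.6, -0.1, -1.4]
finger_gap: 0.0596
gripper_force: 35.0
```

```bash
python3 - <<'E'
from h import *
p,Rt=place('red',.054,0.002); plan(p,Rt)
s=env.sense(); print(s['finger_gap'],s['gripper_force'],s['qpos'].round(2))
s,w=pic('wrist'); _,a=pic('scene'); _,b=pic('side')
cv2.imwrite('pics/K.png',np.hstack([cv2.resize(w,(400,250)),cv2.resize(a[150:250,240:400],(400,250),interpolation=2)]))
cv2.imwrite('pics/K.png',np.vstack([cv2.imread('pics/K.png'),np.hstack([cv2.resize(b[140:240,260:420],(400,250),interpolation=2),cv2.resize(w[50:250,160:480],(400,250),interpolation=2)])]))
E
```

```text
from [ 0.518  -0.0347  0.136 ] turn(units) [ 0.18 -0.12 -0.05] | shift after, units [-0.47 -0.91  1.99] | shift before [-0.52 -0.96  1.95]
0.05961343564263856 34.99980568885803 [-0.17  0.17  0.2   2.38 -0.96  0.17  2.64]
```

View pics/K.png

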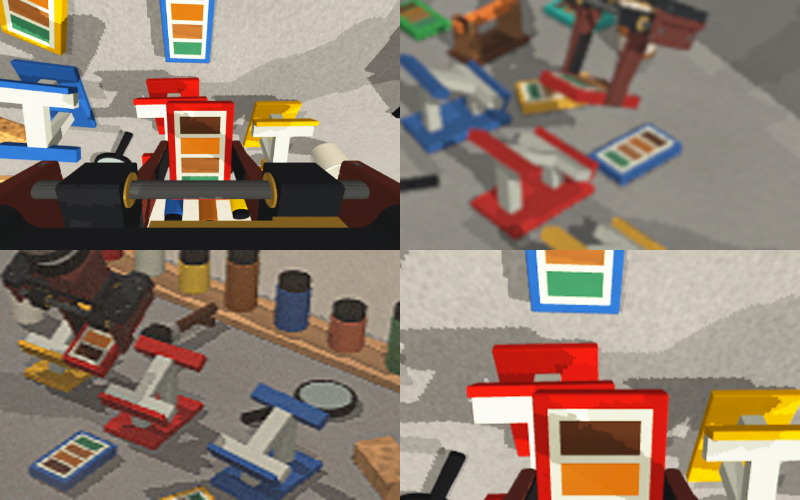

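The panel is well held, but joint 6 reached its lower limit (0.17) while tilting close in, so the move fell short. I'm trying the outward correction.

Emit:
send_rows(increments=[[[-0.3, -0.3, 0, 0.06, 0, 0], [-0.3, -0.3, 0, 0.06, 0, 0], [-0.3, -0.3, 0, 0.06, -0.04, 0], [0.1, 0, 0.35, 0, -0.04, 0], [0.1, 0, 0.35, 0, -0.04, -0.05], [0.1, 0, 0.2, 0, 0, 0], [0, 0, 0, 0, 0, 0], [0, 0, 0, 0, 0, 0]]])

```text
t: 36.98
eef_pos: [0.5639, -0.0663, 0.1213]
tcp_rot: [-0.18, 2.617, 0.048]
contact_force: [0.4, -0.1, -1.4]
finger_gap: 0.0598
gripper_force: 35.0
```

```bash
python3 - <<'E'
from h import *
p,Rt=place('red',.054,0.002); plan(p,Rt)
s=env.sense(); print(s['finger_gap'],s['gripper_force'],s['qpos'].round(2))
E
```

```text
from [ 0.5639 -0.0663  0.1213] turn(units) [ 0.01 -0.03  0.02] | shift after, units [0.24 0.03 1.16] | shift before [0.24 0.03 1.16]
0.05981974848809561 34.99979496002197 [-0.11  0.28  0.21  2.3  -1.23  0.17  2.96]
```

Joint 7 is now at its limit too. I'll back off and flip the tool half a turn, which gives the same grasp.

Emit:
send_rows(increments=[[[0, 0, -0.7, 0, 0, 0.1], [0, 0, -0.7, 0, 0, 0.9], [0, 0, 0, 0, 0, 0.95], [0, 0, 0, 0, 0, 0.95], [0, 0, 0, 0, 0, 0.95], [0, 0, 0, 0, 0, 0.95], [0, 0, 0, 0, 0, 0.95], [0, 0, 0, 0, 0, 0.95], [0, 0, 0, 0, 0, 0.95], [0, 0, 0, 0, 0, 0.95], [0, 0, 0, 0, 0, 0.95], [0, 0, 0, 0, 0, 0.95], [0, 0, 0, 0, 0, 0.95], [0, 0, 0, 0, 0, 0.95], [0, 0, 0, 0, 0, 0.95], [0, 0, 0, 0, 0, 0.95], [0, 0, 0, 0, 0, 0.95], [0, 0, 0, 0, 0, 0.95], [0, 0, 0, 0, 0, 0.95], [0, 0, 0, 0, 0, 0.85]]])

```text
t: 39.48
eef_pos: [0.5388, -0.0691, 0.1658]
tcp_rot: [-2.998, -0.241, -0.797]
contact_force: [0.7, -0.9, -1.3]
finger_gap: 0.0598
gripper_force: 35.0
```

```bash
cat >> h.py <<'E'
def place2(col,x,lift,off=.003):
    ox,oy,yw=DESK[col]; Rt=down(yw,-30); return np.array([ox,oy,.045])+Rt[:,0]*x-Rt[:,2]*(lift+off),Rt
E
python3 - <<'E'
from h import *
for l in (.03,.002):
    p,Rt=place2('red',.054,l); plan(p,Rt)
s=env.sense(); print(s['finger_gap'],s['gripper_force'],s['qpos'].round(2))
E
```

```text
from [ 0.5388 -0.0691  0.1658] turn(units) [-0.01  0.03  0.15] | shift after, units [-0.25 -0.02  1.74] | shift before [-0.24 -0.02  1.74]
from [ 0.5388 -0.0691  0.1658] turn(units) [-0.01  0.03  0.15] | shift after, units [-0.25 -0.02  2.44] | shift before [-0.24 -0.02  2.44]
0.05982769013239912 34.994555711746216 [-0.93  0.32  1.22  2.35 -1.3   0.48 -0.08]
```

Emit:
send_rows(increments=[[[-0.25, -0.02, 0.5, 0, 0.03, 0.15], [0, 0, 0.6, 0, 0, 0], [0, 0, 0.6, 0, 0, 0], [0, 0, 0.3, 0, 0, 0], [0, 0, 0.2, 0, 0, 0], [0, 0, 0, 0, 0, 0], [0, 0, 0, 0, 0, 0]]])

```text
t: 40.35
eef_pos: [0.5617, -0.0701, 0.1044]
tcp_rot: [-3.006, -0.218, -0.774]
contact_force: [0.7, 0.4, -1.1]
finger_gap: 0.0595
gripper_force: 35.0
```

```bash
python3 - <<'E'
from h import *
for x,l in ((.054,.0),(.05,0)):
    p,Rt=place2('red',x,l); plan(p,Rt)
s=env.sense(); print(s['contact_force'],s['qpos'].round(2))
_,w=pic('wrist');_,b=pic('side');_,a=pic('scene')
cv2.imwrite('pics/L.png',np.hstack([cv2.resize(b[160:240,280:360],(400,400),interpolation=2),cv2.resize(a[170:250,250:330],(400,400),interpolation=2)]))
E
```

```text
from [ 0.5617 -0.0701  0.1044] turn(units) [0.   0.12 0.06] | shift after, units [ 0.03 -0.12  0.88] | shift before [ 0.05 -0.12  0.88]
from [ 0.5617 -0.0701  0.1044] turn(units) [0.   0.12 0.06] | shift after, units [-0.07 -0.12  0.88] | shift before [-0.05 -0.12  0.88]
[ 0.67143752  0.42528536 -1.10149726] [-0.11  0.31  0.22  2.31 -1.37  0.17 -0.03]
```

View pics/L.png

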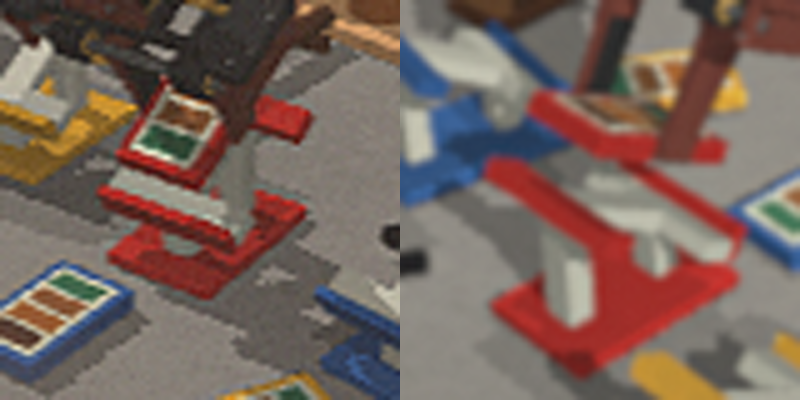

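The arm pins at joint limits with the full 30° tilt at this near stand. I'll reduce the tilt by about 3° and let the panel settle flat on release.

Emit:
send_rows(increments=[[[0, 0, 0, 0, -0.15, 0], [0, -0.06, 0, 0, -0.15, 0], [0, -0.06, 0.2, 0, 0, 0.06], [0, 0, 0.2, 0, 0, 0], [0, 0, 0.15, 0, 0, 0], [0, 0, 0, 0, 0, 0]]])

```text
t: 41.25
eef_pos: [0.5703, -0.0634, 0.0842]
tcp_rot: [-3.026, -0.203, -0.694]
contact_force: [0.2, -0.9, -1.3]
finger_gap: 0.0594
gripper_force: 35.0
```

```bash
python3 - <<'E'
from h import *
for x,l in ((.054,.0),):
    p,Rt=place2('red',x,l); plan(p,Rt)
s=env.sense(); print(s['contact_force'],s['qpos'].round(2))
Rm=R.from_rotvec(s['tcp_rot']).as_matrix(); print(np.degrees(np.arcsin(Rm[2,0])))
E
```

```text
from [ 0.5703 -0.0634  0.0842] turn(units) [-0.    0.42 -0.  ] | shift after, units [0.08 0.02 0.32] | shift before [0.1  0.02 0.31]
[ 0.17034237 -0.92972858 -1.32873731] [-0.22  0.37  0.32  2.27 -1.25  0.21 -0.18]
25.819527368546293
```

Emit:
send_rows(increments=[[[0.08, 0.02, 0.1, 0, 0.1, 0], [0, 0, 0.1, 0, 0.05, 0], [0, 0, 0.03, 0, 0, 0], [0, 0, 0, 0, 0, 0], [0, 0, 0, 0, 0, 0]]])

```text
t: 41.88
eef_pos: [0.5784, -0.0643, 0.0803]
tcp_rot: [-3.015, -0.201, -0.726]
contact_force: [-0.7, 0.8, -0.5]
finger_gap: 0.0595
gripper_force: 35.0
```

```bash
python3 - <<'E'
from h import *
for x,l in ((.054,.0),):
    p,Rt=place2('red',x,l); plan(p,Rt)
s=env.sense(); print(s['contact_force'],s['moment'],s['qpos'].round(2))
_,b=pic('side');_,a=pic('scene')
cv2.imwrite('pics/M.png',np.hstack([cv2.resize(b[160:240,280:360],(400,400),interpolation=2),cv2.resize(a[170:250,250:330],(400,400),interpolation=2)]))
E
```

```text
from [ 0.5784 -0.0643  0.0803] turn(units) [-0.01  0.29 -0.01] | shift after, units [-0.05 -0.03  0.14] | shift before [-0.04 -0.03  0.14]
[-0.74102614  0.78022377 -0.46869908] [-0.04069338  0.59958494  0.01607723] [-0.13  0.38  0.21  2.26 -1.37  0.17 -0.06]
```

View pics/M.png

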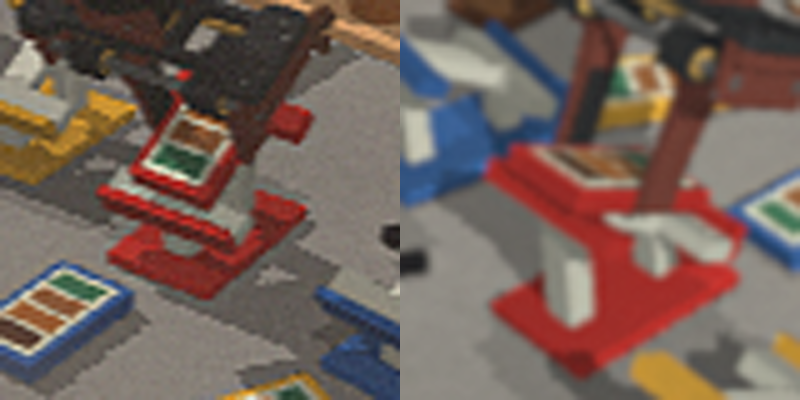

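I've now looked at more pictures than allowed (15 against 14), so I'll work from numbers only. M shows the panel just over the red stand's bars, above the ledge. Lowering by force.

Emit:
send_rows(increments=[[[0, -0.02, 0.05, 0, 0, 0], [0, 0, 0.04, 0, 0, 0], [0, 0, 0, 0, 0, 0], [0, 0, 0, 0, 0, 0]]])

```text
t: 42.48
eef_pos: [0.5804, -0.0635, 0.0783]
tcp_rot: [-3.015, -0.202, -0.722]
contact_force: [1.0, 0.1, -0.1]
finger_gap: 0.0597
gripper_force: 35.0
```

Emit:
send_rows(increments=[[[0, 0, 0.04, 0, 0, 0], [0, 0, 0, 0, 0, 0], [0, 0, 0, 0, 0, 0]]])

```text
t: 42.85
eef_pos: [0.5807, -0.0634, 0.0772]
tcp_rot: [-3.015, -0.202, -0.72]
contact_force: [-5.6, 0.5, 4.0]
finger_gap: 0.0593
gripper_force: 35.0
```

```bash
python3 - <<'E'
from h import *
for x,l in ((.051,.0),):
    p,Rt=place2('red',x,l); plan(p,Rt)
s=env.sense(); print(s['contact_force'],s['moment'],s['qpos'].round(2))
E
```

```text
from [ 0.5807 -0.0634  0.0772] turn(units) [-0.02  0.31 -0.01] | shift after, units [-0.13 -0.02  0.04] | shift before [-0.13 -0.02  0.05]
[-5.62250449  0.54488481  3.95929419] [0.15275693 0.83324486 0.11069961] [-0.12  0.39  0.21  2.26 -1.37  0.17 -0.06]
```

Emit:
send_rows(increments=[[[-0.06, 0, 0, 0, 0, 0], [-0.04, 0, 0, 0, 0, 0], [0, 0, 0, 0, 0, 0], [0, 0, 0, 0, 0, 0]]])

```text
t: 43.35
eef_pos: [0.5781, -0.0643, 0.0766]
tcp_rot: [-3.016, -0.202, -0.717]
contact_force: [0.0, 0.4, -1.0]
finger_gap: 0.0596
gripper_force: 35.0
```

```bash
python3 - <<'E'
from h import *
for x,l in ((.051,.0),):
    p,Rt=place2('red',x,l); plan(p,Rt)
s=env.sense(); print(s['contact_force'],s['moment'],s['qpos'].round(2))
E
```

```text
from [ 0.5781 -0.0643  0.0766] turn(units) [-0.02  0.32 -0.01] | shift after, units [-0.07 -0.03  0.06] | shift before [-0.07 -0.03  0.07]
[ 0.03109157  0.35699291 -0.99994113] [0.01643132 0.63352328 0.06230973] [-0.12  0.39  0.21  2.26 -1.37  0.17 -0.06]
```

Emit:
send_rows(increments=[[[-0.06, -0.02, 0.03, 0, 0, 0], [0, 0, 0, 0, 0, 0], [0, 0, 0, 0, 0, 0]]])

```text
t: 43.72
eef_pos: [0.5769, -0.064, 0.0758]
tcp_rot: [-3.016, -0.202, -0.714]
contact_force: [0.7, -0.5, -0.1]
finger_gap: 0.0599
gripper_force: 35.0
```

Emit:
send_rows(increments=[[[0, 0, 0, 0, 0, 0], [0, 0, 0, 0, 0, 0], [0, 0, 0, 0, 0, 0], [0, 0, -0.3, 0, 0, 0], [0, 0, -0.6, 0, 0, 0], [0, 0, -1, 0, 0, 0], [0, 0, -1, 0, 0, 0], [0, 0, -0.5, 0, 0, 0], [0, 0, 0, 0, 0, 0], [0, 0, 0, 0, 0, 0]]], gripper=0.85)

```text
t: 44.98
eef_pos: [0.517, -0.0719, 0.1963]
tcp_rot: [-3.015, -0.204, -0.714]
contact_force: [-0.3, 0.6, 0.2]
finger_gap: 0.0749
gripper_force: 0.0
```

```bash
cat >> h.py <<'E'
def panel_pose(tag,col,top_off=.014):
    """fit panel on its desk from the wrist picture: rim blob corners on the face plane"""
    ox,oy,yw=DESK[col]; Rd=down(yw,-30).copy(); Rd=np.stack([Rd[:,0],-Rd[:,1],-Rd[:,2]],1); O=np.array([ox,oy,.045])
    s,im=pic('wrist'); cv2.imwrite(f'pics/{tag}.png',im); c=cam('wrist',s)
    h=cv2.cvtColor(im,cv2.COLOR_BGR2HSV); w=cv2.inRange(h,(0,0,150),(180,60,255)) # white face
    m=np.zeros(h.shape[:2],np.uint8)
    for lo,hi in HSV[col]: m|=cv2.inRange(h,lo,hi)
    for z in (top_off,):
        for name,mm in (('rim',m),('white',w)):
            for ct in cv2.findContours(mm,cv2.RETR_EXTERNAL,cv2.CHAIN_APPROX_NONE)[0]:
                if cv2.contourArea(ct)<400: continue
                P=[]
                for q in ct[:,0]:
                    o,d=ray(c,q); n=Rd[:,2]; t=(n@(O+n*z-o))/(n@d); P.append((Rd.T@(o+d*t-O))[:2]*1000)
                (a,b),(u,v),g=cv2.minAreaRect(np.array(P,np.float32))
                if abs(a)<150 and abs(b)<100 and max(u,v)<200: print(name,'centre mm',round(a,1),round(b,1),'size',round(u,1),round(v,1),'ang',round(g,1),ct[:,0].mean(0).round())
    return s,im,c
E
python3 - <<'E'
from h import *
s,im,c=panel_pose('N','red'); print(s['eef_pos'],s['qpos'].round(2),s['t'])
E
```

```text
rim centre mm 46.8 0.3 size 113.4 96.8 ang 1.0 [321. 193.]
white centre mm -142.0 -64.6 size 54.4 89.3 ang 0.2 [369. 335.]
white centre mm -139.0 28.1 size 50.4 53.5 ang 87.2 [299. 334.]
white centre mm 50.4 0.1 size 83.9 45.2 ang 0.0 [320. 192.]
[ 0.51701975 -0.07186584  0.19628034] [-0.74  0.06  0.88  2.32 -0.47  0.37 -0.91] 44.975
```

The white face centre measures (50.4, 0.1) mm at 84x45 mm and 0°, so the red panel sits right. Blue is next.

```bash
python3 - <<'E'
from h import *
plan([.438,-.0558,.13],down(5.7))
E
```

```text
from [ 0.5169 -0.0722  0.196 ] turn(units) [-0.07 -2.66  0.2 ] | shift after, units [-1.92 -0.6   1.65] | shift before [-2.44 -0.67  0.63]
```

Emit:
send_rows(increments=[[[0, 0, 0, -0.02, -0.67, 0.05], [0, 0, 0, -0.02, -0.67, 0.05], [0, 0, 0, -0.02, -0.66, 0.05], [0, 0, 0, -0.01, -0.66, 0.05], [-0.5, -0.15, 0, 0, 0, 0], [-0.5, -0.15, 0.2, 0, 0, 0], [-0.5, -0.15, 0.6, 0, 0, 0], [-0.42, -0.15, 0.85, 0, 0, 0], [0, 0, 0, 0, 0, 0], [0, 0, 0, 0, 0, 0]]], gripper=1)

```text
t: 46.28
eef_pos: [0.4395, -0.0567, 0.1311]
tcp_rot: [-3.138, -0.153, -0.003]
contact_force: [1.8, 0.4, -0.1]
finger_gap: 0.0883
gripper_force: 0.0
```

```bash
python3 - <<'E'
from h import *
s,im=pic('wrist'); cv2.imwrite('pics/O.png',im); c=cam('wrist',s)
bl=[b for b in blobs(im,'blue',c,.014,300) if .3<b[0]<.7]; print(bl,s['qpos'].round(2))
plan([.438,-.0558,.003],down(5.7))
E
```

```text
[(0.4389, -0.0565, 98, 59, 5.6, [320.0, 193.0]), (0.576, -0.265, 135, 118, -85.5, [550.0, 67.0])] [-0.75  0.31  0.88  2.22 -0.35  0.75 -1.11]
from [ 0.4399 -0.0566  0.1314] turn(units) [-0.   -0.02 -0.01] | shift after, units [-0.05 -0.03  3.21] | shift before [-0.05 -0.03  3.21]
```

Emit:
send_rows(increments=[[[-0.03, 0.01, 0.7, 0, 0, 0], [0, 0, 0.8, 0, 0, 0], [0, 0, 0.8, 0, 0, 0], [0, 0, 0.5, 0, 0, 0], [0, 0, 0.3, 0, 0, 0], [0, 0, 0.1, 0, 0, 0], [0, 0, 0, 0, 0, 0]]])

```text
t: 47.2
eef_pos: [0.4379, -0.0566, 0.0031]
tcp_rot: [-3.137, -0.154, -0.003]
contact_force: [-0.4, 0.7, -0.5]
finger_gap: 0.0876
gripper_force: 0.0
```

Emit:
send_rows(increments=[[[0, 0, 0, 0, 0, 0], [0, 0, 0, 0, 0, 0], [0, 0, 0, 0, 0, 0], [0, 0, 0, 0, 0, 0]]], gripper=0.4, grip_force=35)

```text
t: 47.7
eef_pos: [0.4374, -0.0565, 0.0029]
tcp_rot: [-3.137, -0.155, -0.002]
contact_force: [-1.2, 0.9, 4.7]
finger_gap: 0.0599
gripper_force: 35.0
```

Emit:
send_rows(increments=[[[0, 0, -0.5, 0, 0, 0], [0, 0, -1, 0, 0, 0], [0, 0, -1, 0, 0, 0], [0, 0, -1, 0, 0, 0], [0, 0, -1, 0, 0, 0], [0, 0, -0.5, 0, 0, 0], [0, 0, 0, 0, 0, 0]]])

```text
t: 48.58
eef_pos: [0.4377, -0.0563, 0.2034]
tcp_rot: [-3.135, -0.156, -0.006]
contact_force: [0.2, -0.1, -1.3]
finger_gap: 0.0597
gripper_force: 35.0
```

```bash
python3 - <<'E'
from h import *
Rt0=down(-.6,0); p,Rt=place2('blue',.054,.06); print(p)
plan(p,Rt0); print('then'); plan(p,Rt,p,Rt0)
E
```

```text
[ 0.54726453 -0.24665986  0.1265596 ]
from [ 0.4377 -0.0563  0.2034] turn(units) [-0.02 -0.02  0.63] | shift after, units [2.79 4.73 1.92] | shift before [2.25 5.01 1.92]
then
from [ 0.5473 -0.2467  0.1266] turn(units) [0. 3. 0.] | shift after, units [0. 0. 0.] | shift before [0. 0. 0.]
```

Emit:
send_rows(increments=[[[0, 0, 0, 0, 0, 0.63], [0.68, 0.79, 0, 0, 0, 0], [0.68, 0.79, 0, 0, 0, 0], [0.68, 0.79, 0, 0, 0, 0], [0.68, 0.79, 0, 0, 0, 0], [0.68, 0.79, 0, 0, 0, 0], [0.68, 0.78, 0, 0, 0, 0], [0, 0, 0, 0, 0.6, 0], [0, 0, 0, 0, 0.6, 0], [0, 0, 0, 0, 0.6, 0], [0, 0, 0, 0, 0.6, 0], [0, 0, 0, 0, 0.6, 0], [0, 0, 0, 0, 0, 0], [0, 0, 0, 0, 0, 0]]])

```text
t: 50.32
eef_pos: [0.5982, -0.2479, 0.2019]
tcp_rot: [3.033, -0.018, 0.81]
contact_force: [-0.7, -0.6, -0.8]
finger_gap: 0.0599
gripper_force: 35.0
```

```bash
python3 - <<'E'
from h import *
p,Rt=place2('blue',.055,.03); plan(p,Rt); s=env.sense(); print(s['qpos'].round(2))
E
```

```text
from [ 0.5982 -0.2479  0.2019] turn(units) [-0.    0.01 -0.01] | shift after, units [-2.02 -0.02  1.74] | shift before [-2.02 -0.01  1.75]
[-0.15  0.31  0.65  2.07 -0.92  0.5  -0.39]
```

Emit:
send_rows(increments=[[[-0.7, 0, 0, 0, 0, 0], [-0.7, 0, 0, 0, 0, 0], [-0.62, -0.02, 0.3, 0, 0, 0], [0, 0, 0.7, 0, 0, 0], [0, 0, 0.74, 0, 0, 0], [0, 0, 0, 0, 0, 0], [0, 0, 0, 0, 0, 0]]])

```text
t: 51.2
eef_pos: [0.5633, -0.2474, 0.1024]
tcp_rot: [3.031, -0.021, 0.815]
contact_force: [0.1, 0.6, -1.3]
finger_gap: 0.0599
gripper_force: 35.0
```

```bash
python3 - <<'E'
from h import *
p,Rt=place2('blue',.055,.0); plan(p,Rt); s=env.sense(); print(s['qpos'].round(2))
E
```

```text
from [ 0.5633 -0.2474  0.1024] turn(units) [ 0.   -0.01 -0.02] | shift after, units [-0.02 -0.01  0.78] | shift before [-0.02 -0.01  0.78]
[ 0.19  0.4   0.28  2.2  -1.37  0.32  0.11]
```

Emit:
send_rows(increments=[[[0, 0, 0.25, 0, 0, 0], [0, 0, 0.25, 0, 0, 0], [0, 0, 0.15, 0, 0, 0], [0, 0, 0, 0, 0, 0], [0, 0, 0, 0, 0, 0]]])

```text
t: 51.82
eef_pos: [0.5761, -0.2471, 0.0802]
tcp_rot: [3.031, -0.018, 0.815]
contact_force: [0.3, -0.9, -1.3]
finger_gap: 0.0594
gripper_force: 35.0
```

Emit:
send_rows(increments=[[[0, 0, 0.06, 0, 0, 0], [0, 0, 0.03, 0, 0, 0], [0, 0, 0, 0, 0, 0], [0, 0, 0, 0, 0, 0]]])

```text
t: 52.32
eef_pos: [0.5777, -0.2467, 0.0763]
tcp_rot: [3.032, -0.018, 0.814]
contact_force: [0.0, -0.4, -0.8]
finger_gap: 0.0591
gripper_force: 35.0
```

```bash
python3 - <<'E'
from h import *
p,Rt=place2('blue',.055,.0); plan(p,Rt); s=env.sense(); print(s['qpos'].round(2),s['contact_force'],s['finger_gap'])
E
```

```text
from [ 0.5777 -0.2467  0.0763] turn(units) [-0.   -0.01 -0.01] | shift after, units [-0.01  0.01  0.03] | shift before [-0.01  0.01  0.03]
[ 0.43  0.45 -0.02  2.16 -1.36  0.19  0.14] [ 0.04044188 -0.35587739 -0.79076818] 0.05906899684473605
```

Emit:
send_rows(increments=[[[0, 0, 0.03, 0, 0, 0], [0, 0, 0, 0, 0, 0], [0, 0, 0, 0, 0, 0]]])

```text
t: 52.7
eef_pos: [0.5783, -0.2467, 0.0754]
tcp_rot: [3.032, -0.018, 0.814]
contact_force: [-2.0, 0.7, 2.1]
finger_gap: 0.0594
gripper_force: 35.0
```

Emit:
send_rows(increments=[[[-0.05, 0, 0, 0, 0, 0], [-0.04, 0, 0, 0, 0, 0], [0, 0, 0, 0, 0, 0], [0, 0, 0, 0, 0, 0]]])

```text
t: 53.2
eef_pos: [0.5754, -0.2469, 0.0737]
tcp_rot: [3.032, -0.018, 0.815]
contact_force: [-1.8, 0.4, 4.8]
finger_gap: 0.0595
gripper_force: 35.0
```

```bash
python3 - <<'E'
from h import *
p,Rt=place2('blue',.051,.0); plan(p,Rt); s=env.sense(); print(s['qpos'].round(2),s['contact_force'],s['finger_gap'])
E
```

```text
from [ 0.5754 -0.2469  0.0737] turn(units) [ 0.   -0.01 -0.01] | shift after, units [-0.02  0.    0.  ] | shift before [-0.02  0.    0.  ]
[ 0.47  0.45 -0.07  2.17 -1.36  0.17  0.15] [-1.7618696   0.43974497  4.83721603] 0.05954954600524147
```

Contact is on the slope at x of about 52 mm. Releasing and retracting.

Emit:
send_rows(increments=[[[0, 0, 0, 0, 0, 0], [0, 0, 0, 0, 0, 0], [0, 0, 0, 0, 0, 0], [0, 0, -0.3, 0, 0, 0], [0, 0, -0.6, 0, 0, 0], [0, 0, -1, 0, 0, 0], [0, 0, -1, 0, 0, 0], [0, 0, -0.5, 0, 0, 0], [0, 0, 0, 0, 0, 0], [0, 0, 0, 0, 0, 0]]], gripper=0.85)

```text
t: 54.45
eef_pos: [0.5073, -0.2454, 0.1905]
tcp_rot: [3.033, -0.017, 0.813]
contact_force: [-0.4, 0.1, -0.1]
finger_gap: 0.0749
gripper_force: 0.0
```

```bash
python3 - <<'E'
from h import *
s,im,c=panel_pose('P','blue'); print(s['eef_pos'],s['qpos'].round(2),s['t'])
print('yellow',[b for b in blobs(im,'yellow',c,.014,300)])
plan([.441,-.224,.13],down(-21))
E
```

```text
rim centre mm 45.2 -2.0 size 96.1 113.6 ang 89.3 [324. 194.]
white centre mm -131.5 -69.1 size 49.1 109.2 ang 0.0 [374. 337.]
white centre mm -126.7 30.8 size 50.2 58.1 ang 73.5 [297. 336.]
white centre mm -139.4 96.1 size 67.9 75.9 ang 0.0 [248. 343.]
white centre mm -13.8 2.1 size 164.1 97.8 ang 90.0 [311. 257.]
white centre mm 50.5 0.7 size 46.4 86.0 ang 89.9 [321. 190.]
[ 0.50732452 -0.24539243  0.19048254] [ 0.16  0.16  0.35  2.24 -0.82  0.4  -0.38] 54.45
yellow [(0.4736, -0.237, 59, 30, 69.4, [311.0, 277.0]), (0.5991, 0.1188, 118, 101, 7.2, [49.0, 191.0]), (0.6802, 0.1725, 51, 32, -80.9, [17.0, 132.0]), (0.737, 0.1926, 47, 38, 15.0, [11.0, 96.0]), (0.8925, 0.152, 70, 31, 89.2, [68.0, 6.0])]
from [ 0.5072 -0.2454  0.1901] turn(units) [-0.54 -2.96  1.99] | shift after, units [-1.74  0.09  1.5 ] | shift before [-2.19 -0.52  0.47]
```

Blue is good at (50.5, 0.7) mm. Yellow is next.

Emit:
send_rows(increments=[[[0, 0, 0, -0.11, -0.59, 0.4], [0, 0, 0, -0.11, -0.59, 0.4], [0, 0, 0, -0.11, -0.59, 0.4], [0, 0, 0, -0.11, -0.59, 0.4], [0, 0, 0, -0.1, -0.6, 0.39], [-0.5, 0.02, 0, 0, 0, 0], [-0.5, 0.02, 0.2, 0, 0, 0], [-0.5, 0.02, 0.6, 0, 0, 0], [-0.24, 0.03, 0.7, 0, 0, 0], [0, 0, 0, 0, 0, 0], [0, 0, 0, 0, 0, 0]]], gripper=1)

```text
t: 55.88
eef_pos: [0.4436, -0.2246, 0.1293]
tcp_rot: [-3.089, 0.542, -0.044]
contact_force: [-0.8, -0.0, 0.4]
finger_gap: 0.0876
gripper_force: 0.0
```

```bash
python3 - <<'E'
from h import *
s,im=pic('wrist'); cv2.imwrite('pics/Q.png',im); c=cam('wrist',s)
bl=[b for b in blobs(im,'yellow',c,.014,300) if .3<b[0]<.7]; print(bl,s['qpos'].round(2))
plan([.441,-.224,.003],down(-21)); 
if bl: plan([bl[0][0],bl[0][1],.003],down(bl[0][4]))
E
```

```text
[(0.5585, 0.0699, 62, 31, -35.9, [10.0, 187.0]), (0.442, -0.225, 99, 59, -21.2, [323.0, 196.0])] [-0.14  0.33  0.6   2.11 -0.29  0.75 -1.28]
from [ 0.4439 -0.2247  0.1296] turn(units) [-0.06 -0.16  0.11] | shift after, units [-0.08  0.01  3.17] | shift before [-0.16  0.04  3.16]
from [ 0.4439 -0.2247  0.1296] turn(units) [-0.08 -0.15  1.6 ] | shift after, units [-2.   -7.65  3.17] | shift before [ 0.1  -7.87  3.25]
```

Emit:
send_rows(increments=[[[0, 0, 0, -0.06, -0.16, 0.12], [-0.06, 0.02, 0.7, 0, 0, 0], [0, 0, 0.8, 0, 0, 0], [0, 0, 0.8, 0, 0, 0], [0, 0, 0.5, 0, 0, 0], [0, 0, 0.28, 0, 0, 0], [0, 0, 0.08, 0, 0, 0], [0, 0, 0, 0, 0, 0]]])

```text
t: 56.92
eef_pos: [0.4407, -0.2242, 0.0031]
tcp_rot: [-3.088, 0.575, 0.001]
contact_force: [-0.1, 0.4, 0.4]
finger_gap: 0.0877
gripper_force: 0.0
```

Emit:
send_rows(increments=[[[0, 0, 0, 0, 0, 0], [0, 0, 0, 0, 0, 0], [0, 0, 0, 0, 0, 0], [0, 0, 0, 0, 0, 0]]], gripper=0.4, grip_force=35)

```text
t: 57.42
eef_pos: [0.4403, -0.2241, 0.0029]
tcp_rot: [-3.088, 0.575, 0.001]
contact_force: [-0.4, 0.4, 3.9]
finger_gap: 0.06
gripper_force: 35.0
```

Emit:
send_rows(increments=[[[0, 0, -0.5, 0, 0, 0], [0, 0, -1, 0, 0, 0], [0, 0, -1, 0, 0, 0], [0, 0, -1, 0, 0, 0], [0, 0, -1, 0, 0, 0], [0, 0, -1, 0, 0, 0], [0, 0, 0, 0, 0, 0]]])

```text
t: 58.3
eef_pos: [0.4419, -0.2248, 0.225]
tcp_rot: [-3.088, 0.575, -0.006]
contact_force: [0.9, -0.4, -0.8]
finger_gap: 0.0596
gripper_force: 35.0
```

```bash
python3 - <<'E'
from h import *
Rt0=down(7.15,0); p,Rt=place2('yellow',.055,.03); print(p)
plan([.62,p[1],.22],Rt0)
E
```

```text
[0.58838931 0.11637484 0.10107884]
from [ 0.4419 -0.2248  0.225 ] turn(units) [-0.   -0.02 -2.83] | shift after, units [ 5.48 -7.91  0.12] | shift before [ 1.08 -9.56  0.14]
```

Emit:
send_rows(increments=[[[0, 0, 0, 0, 0, -0.94], [0, 0, 0, 0, 0, -0.94], [0, 0, 0, 0, 0, -0.95], [0.61, -0.88, 0, 0, 0, 0], [0.61, -0.88, 0, 0, 0, 0], [0.61, -0.88, 0, 0, 0, 0], [0.61, -0.88, 0, 0, 0, 0], [0.61, -0.88, 0, 0, 0, 0], [0.61, -0.88, 0, 0, 0, 0], [0.61, -0.88, 0, 0, 0, 0], [0.61, -0.88, 0, 0, 0, 0], [0.61, -0.88, 0, 0, 0, 0], [0, 0, 0, 0, 0.6, 0], [0, 0, 0, 0, 0.6, 0], [0, 0, 0, 0, 0.6, 0], [0, 0, 0, 0, 0.6, 0], [0, 0, 0, 0, 0.6, 0], [0, 0, 0, 0, 0, 0], [0, 0, 0, 0, 0, 0]]])

```text
t: 60.68
eef_pos: [0.6188, 0.1178, 0.2223]
tcp_rot: [-2.999, -0.189, -0.799]
contact_force: [-0.0, -0.0, -0.2]
finger_gap: 0.0598
gripper_force: 35.0
```

```bash
python3 - <<'E'
from h import *
p,Rt=place2('yellow',.055,.03); plan(p,Rt); s=env.sense(); print(s['qpos'].round(2),s['finger_gap'],s['gripper_force'])
E
```

```text
from [0.6188 0.1178 0.2223] turn(units) [-0.    0.02  0.  ] | shift after, units [-2.17 -0.06  2.24] | shift before [-2.17 -0.06  2.25]
[-0.8   0.19  0.52  2.12 -0.    0.34 -1.76] 0.05978344474258661 34.999648332595825
```

Emit:
send_rows(increments=[[[-0.7, -0.02, 0, 0, 0.02, 0], [-0.7, -0.02, 0, 0, 0, 0], [-0.77, -0.02, 0.3, 0, 0, 0], [0, 0, 0.9, 0, 0, 0], [0, 0, 1, 0, 0, 0], [0, 0, 0, 0, 0, 0], [0, 0, 0, 0, 0, 0]]])

```text
t: 61.55
eef_pos: [0.5645, 0.1037, 0.1388]
tcp_rot: [3.031, 0.194, 0.797]
contact_force: [0.4, 0.3, -0.5]
finger_gap: 0.0598
gripper_force: 35.0
```

```bash
python3 - <<'E'
from h import *
p,Rt=place2('yellow',.055,.0); plan(p,Rt); s=env.sense(); print(s['qpos'].round(2))
E
```

```text
from [0.5645 0.1037 0.1388] turn(units) [0.18 0.07 0.07] | shift after, units [ 0.07 -0.24  1.88] | shift before [ 0.1  -0.3   1.87]
[-0.55  0.24  0.19  2.28  0.7   0.17 -2.48]
```

Emit:
send_rows(increments=[[[0.1, -0.15, 0.1, 0.09, 0.03, 0.03], [0, -0.12, 0.3, 0.09, 0.03, 0.03], [0, 0, 0.4, 0, 0, 0], [0, 0, 0.35, 0, 0, 0], [0, 0, 0, 0, 0, 0], [0, 0, 0, 0, 0, 0]]])

```text
t: 62.3
eef_pos: [0.5903, 0.1184, 0.1052]
tcp_rot: [-3.002, -0.192, -0.789]
contact_force: [-0.3, -0.7, -0.4]
finger_gap: 0.06
gripper_force: 35.0
```

```bash
python3 - <<'E'
from h import *
p,Rt=place2('yellow',.055,.0); plan(p,Rt); s=env.sense(); print(s['qpos'].round(2))
E
```

```text
from [0.5903 0.1184 0.1052] turn(units) [-0.    0.05  0.02] | shift after, units [-0.1   0.04  0.81] | shift before [-0.09  0.04  0.81]
[-0.26  0.34 -0.12  2.23  1.19  0.17 -2.96]
```

Emit:
send_rows(increments=[[[-0.05, 0.02, 0.25, 0, 0.03, 0], [-0.04, 0.02, 0.25, 0, 0.02, 0], [0, 0, 0.15, 0, 0, 0], [0, 0, 0, 0, 0, 0], [0, 0, 0, 0, 0, 0]]])

```text
t: 62.92
eef_pos: [0.6041, 0.1174, 0.0909]
tcp_rot: [-3.007, -0.198, -0.771]
contact_force: [-0.8, -0.1, -1.5]
finger_gap: 0.0597
gripper_force: 35.0
```

```bash
python3 - <<'E'
from h import *
p,Rt=place2('yellow',.055,.0); plan(p,Rt); s=env.sense(); print(s['qpos'].round(3),s['contact_force'])
E
```

```text
from [0.6041 0.1174 0.0909] turn(units) [-0.01  0.12  0.04] | shift after, units [-0.21 -0.02  0.33] | shift before [-0.21 -0.02  0.34]
[-0.235  0.391 -0.138  2.201  1.214  0.17  -2.958] [-0.80376169 -0.11908065 -1.49738948]
```

Emit:
send_rows(increments=[[[-0.1, 0, 0.1, 0, 0, 0], [-0.08, 0, 0.1, 0, 0, 0], [0, 0, 0.05, 0, 0, 0], [0, 0, 0, 0, 0, 0], [0, 0, 0, 0, 0, 0]]])

```text
t: 63.55
eef_pos: [0.6048, 0.1172, 0.0839]
tcp_rot: [-3.011, -0.2, -0.757]
contact_force: [-0.1, 0.5, -1.2]
finger_gap: 0.0596
gripper_force: 35.0
```

```bash
python3 - <<'E'
from h import *
p,Rt=place2('yellow',.055,.0); plan(p,Rt); s=env.sense(); print(s['qpos'].round(3),s['contact_force'])
E
```

```text
from [0.6048 0.1172 0.0839] turn(units) [-0.01  0.18  0.04] | shift after, units [-0.14 -0.03  0.17] | shift before [-0.13 -0.03  0.18]
[-0.229  0.406 -0.143  2.196  1.218  0.17  -2.958] [-0.12517543  0.47950559 -1.1508667 ]
```

Emit:
send_rows(increments=[[[-0.12, 0, 0.04, 0, -0.05, 0], [-0.1, 0, 0.06, 0, -0.05, 0], [0, 0, 0.04, 0, 0, 0], [0, 0, 0, 0, 0, 0], [0, 0, 0, 0, 0, 0]]])

```text
t: 64.18
eef_pos: [0.599, 0.1163, 0.0744]
tcp_rot: [-3.02, -0.2, -0.73]
contact_force: [-4.1, -2.2, 2.1]
finger_gap: 0.0598
gripper_force: 35.0
```

```bash
python3 - <<'E'
from h import *
p,Rt=place2('yellow',.055,.0); plan(p,Rt); s=env.sense(); print(s['qpos'].round(3),s['contact_force'])
E
```

```text
from [0.599  0.1163 0.0744] turn(units) [-0.01  0.28  0.04] | shift after, units [ 0.11 -0.03  0.04] | shift before [ 0.11 -0.03  0.04]
[-0.219  0.419 -0.155  2.199  1.21   0.173 -2.951] [-4.08393886 -2.21266394  2.09661318]
```

Contact at x of about 50.6 mm with a small tilt lag. Releasing to let it settle.

Emit:
send_rows(increments=[[[0, 0, 0, 0, 0, 0], [0, 0, 0, 0, 0, 0], [0, 0, 0, 0, 0, 0], [0, 0, -0.3, 0, 0, 0], [0, 0, -0.6, 0, 0, 0], [0, 0, -1, 0, 0, 0], [0, 0, -1, 0, 0, 0], [0, 0, -0.5, 0, 0, 0], [0, 0, 0, 0, 0, 0], [0, 0, 0, 0, 0, 0]]], gripper=0.85)

```text
t: 65.42
eef_pos: [0.5381, 0.1082, 0.1951]
tcp_rot: [-3.02, -0.199, -0.731]
contact_force: [-0.5, 0.1, -0.9]
finger_gap: 0.0746
gripper_force: 0.0
```

```bash
python3 - <<'E'
from h import *
s,im,c=panel_pose('S','yellow'); print(s['eef_pos'],s['qpos'].round(2),s['t'])
plan([.56,-.15,.40],down(11.2))
E
```

```text
rim centre mm 46.5 1.2 size 113.0 97.5 ang 0.4 [317. 193.]
rim centre mm 142.3 31.5 size 27.1 32.6 ang 0.4 [286. 101.]
white centre mm 50.3 -0.7 size 83.4 45.1 ang 0.4 [319. 191.]
[0.53808649 0.10817269 0.19506445] [ 0.15  0.14 -0.57  2.22  0.55  0.39 -2.3 ] 65.425
from [0.5379 0.1083 0.1947] turn(units) [ 0.1  -2.71 -0.36] | shift after, units [-0.71  6.44 -5.13] | shift before [ 2.07  6.49 -4.69]
```

All three panels are in place; yellow is at (50.3, -0.7) mm, 0.4°. Back to the stylus, flipping the tool half a turn on the way.

Emit:
send_rows(increments=[[[0, 0, 0, 0.02, -0.54, -0.07], [0, 0, 0, 0.02, -0.54, -0.07], [0, 0, 0, 0.02, -0.54, -0.07], [0, 0, 0, 0.02, -0.54, -0.07], [0, 0, 0, 0.02, -0.55, -0.08], [0, 0, -0.5, 0, 0, -0.95], [0, 0, -0.5, 0, 0, -0.95], [0, 0, -0.5, 0, 0, -0.95], [0, 0, -0.5, 0, 0, -0.95], [0, 0, -0.5, 0, 0, -0.95], [0, 0, 0, 0, 0, -0.95], [0, 0, 0, 0, 0, -0.95], [0, 0, 0, 0, 0, -0.95], [0, 0, 0, 0, 0, -0.95], [0, 0, 0, 0, 0, -0.95], [0, 0, 0, 0, 0, -0.95], [0, 0, 0, 0, 0, -0.95], [0, 0, 0, 0, 0, -0.95], [0, 0, 0, 0, 0, -0.95], [0, 0, 0, 0, 0, -0.95]]], gripper=0.5)

```text
t: 67.97
eef_pos: [0.538, 0.1083, 0.2942]
tcp_rot: [0.705, 3.061, 0.001]
contact_force: [0.4, -0.6, 0.6]
finger_gap: 0.0439
gripper_force: 0.0
```

Emit:
send_rows(increments=[[[0, 0, 0, 0, 0, -0.95], [0, 0, 0, 0, 0, -0.95], [0, 0, 0, 0, 0, -0.95], [0, 0, 0, 0, 0, -0.9], [0, 0, 0, 0, 0, 0], [0, 0, 0, 0, 0, 0]]])

```text
t: 68.72
eef_pos: [0.5379, 0.1085, 0.295]
tcp_rot: [-0.303, 3.126, 0.001]
contact_force: [-1.2, -0.0, 0.9]
finger_gap: 0.0437
gripper_force: 0.0
```

```bash
python3 - <<'E'
from h import *
plan([.44,-.39,.20],down(191)); print(env.sense()['qpos'].round(2))
E
```

```text
from [0.5379 0.1085 0.295 ] turn(units) [0.   0.01 0.01] | shift after, units [  4.78 -11.77   2.37] | shift before [  4.8  -11.76   2.36]
[ 0.66  0.51 -1.33  1.71  0.51  1.33  1.  ]
```

Emit:
send_rows(increments=[[[0.37, -0.9, 0.1, 0, 0, 0], [0.37, -0.9, 0.1, 0, 0, 0], [0.37, -0.9, 0.1, 0, 0, 0], [0.37, -0.9, 0.1, 0, 0, 0], [0.37, -0.9, 0.1, 0, 0, 0], [0.37, -0.9, 0.1, 0, 0, 0], [0.37, -0.9, 0.1, 0, 0, 0], [0.37, -0.9, 0.1, 0, 0, 0], [0.37, -0.9, 0.1, 0, 0, 0], [0.37, -0.9, 0.2, 0, 0, 0], [0.37, -0.9, 0.4, 0, 0, 0], [0.37, -0.9, 0.4, 0, 0, 0], [0.36, -0.97, 0.4, 0, 0, 0], [0, 0, 0, 0, 0, 0], [0, 0, 0, 0, 0, 0]]])

```text
t: 70.6
eef_pos: [0.4419, -0.3899, 0.2034]
tcp_rot: [-0.307, 3.124, 0.001]
contact_force: [0.2, 1.0, 0.3]
finger_gap: 0.0436
gripper_force: 0.0
```

```bash
python3 - <<'E'
from look import *
o=look('U',['stylus','stylus_tip'],('wrist','side'))
for k in o:
    for q,l in o[k]['m'].items():
        for p,s in l: print(k,q,p,s,atz(o[k]['c'],p,.058).round(4))
im=cv2.imread('pics/U_wrist.png'); print([b for b in blobs(im,'orange',o['wrist']['c'],.066,300)])
plan([.4395,-.3898,.0536],down(191.2)); print(env.sense()['qpos'].round(2))
E
```

```text
70.9 [ 0.44194924 -0.39004757  0.20375238] [-3.09452999e-01  3.12422582e+00 -6.91027180e-04]
wrist stylus [319.4, 186.5] 0.75 [ 0.4438 -0.3895  0.058 ]
wrist stylus [320.1, 187.6] 0.33 [ 0.4449 -0.3884  0.058 ]
wrist stylus_tip [323.2, 97.0] 0.95 [ 0.3497 -0.4041  0.058 ]
side stylus [381.1, 253.7] 0.83 [ 0.4563 -0.3846  0.058 ]
[(0.4421, -0.3903, 97, 44, 10.0, [321.0, 181.0]), (0.3028, -0.3803, 29, 12, 6.1, [357.0, 50.0])]
from [ 0.4419 -0.39    0.2038] turn(units) [-0.    0.01  0.01] | shift after, units [0.06 0.02 3.75] | shift before [0.07 0.02 3.75]
[ 1.46  0.66 -1.22  1.73  0.66  1.23  1.84]
```

Emit:
send_rows(increments=[[[0.06, 0.02, 0.7, 0, 0, 0.01], [0, 0, 0.8, 0, 0, 0], [0, 0, 0.8, 0, 0, 0], [0, 0, 0.7, 0, 0, 0], [0, 0, 0.4, 0, 0, 0], [0, 0, 0.25, 0, 0, 0], [0, 0, 0.1, 0, 0, 0], [0, 0, 0, 0, 0, 0]]])

```text
t: 71.9
eef_pos: [0.4396, -0.3905, 0.0538]
tcp_rot: [-0.305, 3.124, -0.0]
contact_force: [-0.7, 0.5, 0.1]
finger_gap: 0.0441
gripper_force: 0.0
```

Emit:
send_rows(increments=[[[0, 0, 0, 0, 0, 0], [0, 0, 0, 0, 0, 0], [0, 0, 0, 0, 0, 0], [0, 0, 0, 0, 0, 0]]], gripper=0, grip_force=35)

```text
t: 72.4
eef_pos: [0.4393, -0.3904, 0.0535]
tcp_rot: [-0.305, 3.125, 0.0]
contact_force: [-0.6, 0.4, 1.5]
finger_gap: 0.0159
gripper_force: 35.0
```

Emit:
send_rows(increments=[[[0, 0, -0.4, 0, 0, 0], [0, 0, -1, 0, 0, 0], [0, 0, -1, 0, 0, 0], [0, 0, -1, 0, 0, 0], [0, 0, -1, 0, 0, 0], [0, 0, -1, 0, 0, 0], [0, 0, 0, 0, 0, 0], [0, 0, 0, 0, 0, 0]]])

```text
t: 73.4
eef_pos: [0.4384, -0.3903, 0.2691]
tcp_rot: [-0.305, 3.126, 0.0]
contact_force: [-1.2, -0.2, 0.1]
finger_gap: 0.0155
gripper_force: 35.0
```

```bash
python3 - <<'E'
from look import *
o=look('V',['stylus_tip'])['wrist']; print(o['m'])
from scipy.optimize import brentq
s=env.sense(); Rt=R.from_rotvec(s['tcp_rot']).as_matrix(); c=o['c']
p=o['m']['stylus_tip'][0][0]
print('a',brentq(lambda a:proj(c,s['eef_pos']+Rt@[a,0,-.0055])[1]-p[1],.05,.13),s['finger_gap'])
plan([.66,.4145,.26],down(181.5)); print(s['qpos'].round(2))
E
```

```text
73.5 [ 0.43814612 -0.39022164  0.26820314] [-3.05403465e-01  3.12640617e+00  2.15633645e-03]
{'stylus_tip': [([323.9, 85.5], 0.57)]}
a 0.08905593279267389 0.01575634510723503
from [ 0.4381 -0.3902  0.2682] turn(units) [0.01 0.   0.97] | shift after, units [-6.07 19.97  0.21] | shift before [-9.33 18.66  0.23]
[ 1.5   0.6  -1.27  1.66  0.59  1.33  1.89]
```

Emit:
send_rows(increments=[[[0, 0, 0, 0, 0, 0.97], [-0.32, 0.95, 0, 0, 0, 0], [-0.32, 0.95, 0, 0, 0, 0], [-0.32, 0.95, 0, 0, 0, 0], [-0.32, 0.95, 0, 0, 0, 0], [-0.32, 0.95, 0, 0, 0, 0], [-0.32, 0.95, 0, 0, 0, 0], [-0.32, 0.95, 0, 0, 0, 0], [-0.32, 0.95, 0, 0, 0, 0], [-0.32, 0.95, 0, 0, 0, 0], [-0.32, 0.95, 0, 0, 0, 0], [-0.32, 0.95, 0, 0, 0, 0], [-0.32, 0.95, 0, 0, 0, 0], [-0.32, 0.95, 0, 0, 0, 0], [-0.32, 0.95, 0, 0, 0, 0], [-0.32, 0.95, 0, 0, 0, 0], [-0.32, 0.95, 0, 0, 0, 0], [-0.32, 0.95, 0, 0, 0, 0], [-0.32, 0.95, 0, 0, 0, 0], [-0.31, 0.95, 0, 0, 0, 0]]])

```text
t: 76.0
eef_pos: [0.6633, 0.3384, 0.2682]
tcp_rot: [0.04, -3.141, 0.002]
contact_force: [0.6, 0.1, -0.9]
finger_gap: 0.0157
gripper_force: 35.0
```

Emit:
send_rows(increments=[[[0, 0.95, 0, 0, 0, 0], [0, 0.95, 0, 0, 0, 0], [0, 0, 0, 0, -0.6, 0], [0, 0, 0, 0, -0.6, 0], [0, 0, 0, 0, -0.6, 0], [0, 0, 0, 0, -0.6, 0], [0, 0, 0, 0, -0.6, 0], [0, 0, 0, 0, 0, 0], [0, 0, 0, 0, 0, 0]]])

```text
t: 77.12
eef_pos: [0.662, 0.4131, 0.2697]
tcp_rot: [-0.032, 2.618, 0.008]
contact_force: [0.6, 0.1, -0.1]
finger_gap: 0.0157
gripper_force: 35.0
```

```bash
python3 - <<'E'
from look import *
# successful pre-press poses: full press measured at TCP (.5863,.4124,.0922); start 77 mm back
d=np.array([np.cos(np.radians(1.5))*np.cos(np.pi/6),np.sin(np.radians(1.5))*np.cos(np.pi/6),.5])
plan(np.array([.5863,.4124,.0922])+d*.06,down(181.5,30)); s=env.sense(); print(s['qpos'].round(2),s['finger_gap'])
E
```

```text
from [0.662  0.4131 0.2697] turn(units) [-0.01 -0.   -0.01] | shift after, units [2.36 0.03 2.9 ] | shift before [2.36 0.03 2.9 ]
[-0.15  0.58 -0.93  1.59  1.04  1.06  0.18] 0.015707428419319054
```

Emit:
send_rows(increments=[[[0, 0, 0.7, 0, 0, 0], [0, 0, 0.75, 0, 0, 0], [0, 0.03, 0.75, 0, 0, 0], [0, 0, 0.7, 0, 0, 0], [0.6, 0, 0, 0, 0, 0], [0.6, 0, 0, 0, 0, 0], [0.6, 0, 0, 0, 0, 0], [0.5, 0, 0, 0, 0, 0], [0, 0, 0, 0, 0, 0], [0, 0, 0, 0, 0, 0]]])

```text
t: 78.38
eef_pos: [0.6416, 0.4136, 0.1229]
tcp_rot: [-0.031, 2.616, 0.009]
contact_force: [0.7, -0.3, -0.9]
finger_gap: 0.0159
gripper_force: 35.0
```

```bash
python3 - <<'E'
from look import *
from scipy.optimize import brentq
s,im=pic('wrist'); cv2.imwrite('pics/W.png',im); c=cam('wrist',s); Rt=R.from_rotvec(s['tcp_rot']).as_matrix()
d=np.array([np.cos(np.radians(1.5))*np.cos(np.pi/6),np.sin(np.radians(1.5))*np.cos(np.pi/6),.5])
m=env.mark_of('wrist','stylus_tip'); print([(x['point'],x['score']) for x in m[:2]])
p=m[0]['point']; a=brentq(lambda a:proj(c,s['eef_pos']+Rt@[a,0,-.0055])[1]-(p[1]-1.5),.05,.13)
h=np.array([.5158,.411,.0575]); tip=s['eef_pos']+Rt@[a,0,-.0055]
print('a',a,'tip in tool rel hole mm',Rt.T@(tip-h)*1000, s['contact_force'])
plan(np.array([.5863,.4124,.0922]),down(181.5,30))
E
```

```text
[([319.8, 82.9], 0.76)]
a 0.09174541683087588 tip in tool rel hole mm [-49.88687152  -0.32276186   0.95387974] [ 0.67644962 -0.25870925 -0.87187303]
from [0.6415 0.4138 0.1236] turn(units) [-0.    0.01 -0.02] | shift after, units [ 1.59  0.   -0.01] | shift before [ 1.59 -0.   -0.01]
```

Same geometry as the first press. Pressing now: tip 50 mm from the mouth plus about 12.5 mm in.

Emit:
send_rows(increments=[[[0.4, 0, -0.02, 0, 0, 0], [0.4, 0, 0, 0, 0, 0], [0.35, 0, 0, 0, 0, 0], [0.1, 0, 0, 0, 0, 0], [0.08, 0, 0, 0, 0, 0], [0.08, 0, 0, 0, 0, 0], [0.08, 0, 0, 0, 0, 0], [0.05, 0, 0, 0, 0, 0], [0.03, 0, 0, 0, 0, 0], [0, 0, 0, 0, 0, 0], [0, 0, 0, 0, 0, 0], [0, 0, 0, 0, 0, 0]]])

```text
t: 79.97
eef_pos: [0.5856, 0.4128, 0.093]
tcp_rot: [-0.033, 2.615, 0.009]
contact_force: [3.7, 1.2, 1.4]
finger_gap: 0.0153
gripper_force: 35.0
```

Emit:
send_rows(increments=[[[0.02, 0, 0, 0, 0, 0], [0, 0, 0, 0, 0, 0], [0, 0, 0, 0, 0, 0], [0, 0, 0, 0, 0, 0]]])

```text
t: 80.47
eef_pos: [0.5856, 0.4128, 0.0931]
tcp_rot: [-0.032, 2.614, 0.009]
contact_force: [5.2, 0.5, 2.7]
finger_gap: 0.0157
gripper_force: 35.0
```

Emit:
send_rows(increments=[[[0.03, 0, 0, 0, 0, 0], [0, 0, 0, 0, 0, 0], [0, 0, 0, 0, 0, 0], [0, 0, 0, 0, 0, 0]]])

```text
t: 80.97
eef_pos: [0.5855, 0.4127, 0.0931]
tcp_rot: [-0.031, 2.613, 0.01]
contact_force: [7.2, 0.1, 4.6]
finger_gap: 0.0159
gripper_force: 35.0
```

Emit:
send_rows(increments=[[[-0.3, 0, 0, 0, 0, 0], [-0.6, 0, 0, 0, 0, 0], [-0.8, 0, 0, 0, 0, 0], [0, 0, -1, 0, 0, 0], [0, 0, -1, 0, 0, 0], [0, 0, -1, 0, 0, 0], [0, 0, -1, 0, 0, 0], [0, 0, 0, 0, 0.6, 0], [0, 0, 0, 0, 0.6, 0], [0, 0, 0, 0, 0.6, 0], [0, 0, 0, 0, 0.6, 0], [0, 0, 0, 0, 0.6, 0], [0, 0, 0, 0, 0, -0.97], [0, 0, 0, 0, 0, 0]]])

```text
t: 82.72
eef_pos: [0.5611, 0.4125, 0.2631]
tcp_rot: [0.305, -3.125, -0.002]
contact_force: [0.4, 1.2, -0.8]
finger_gap: 0.016
gripper_force: 35.0
```

```bash
python3 - <<'E'
from h import *
plan([.4396,-.3905,.18],down(191.2)); s=env.sense(); print(s['qpos'].round(2),s['finger_gap'])
E
```

```text
from [0.5611 0.4125 0.2631] turn(units) [ 0.01 -0.01 -0.  ] | shift after, units [  6.88 -19.1    2.08] | shift before [  6.86 -19.11   2.06]
[-0.08  0.71 -1.09  1.4   0.63  1.4   0.6 ] 0.016020715977319182
```

Button fully in (8.5 N, against its stop). Carrying the stylus back.

Emit:
send_rows(increments=[[[0.34, -0.95, 0, 0, 0, 0], [0.34, -0.95, 0, 0, 0, 0], [0.34, -0.95, 0, 0, 0, 0], [0.34, -0.95, 0, 0, 0, 0], [0.34, -0.95, 0, 0, 0, 0], [0.34, -0.95, 0, 0, 0, 0], [0.34, -0.95, 0, 0, 0, 0], [0.34, -0.95, 0, 0, 0, 0], [0.34, -0.95, 0, 0, 0, 0], [0.34, -0.95, 0, 0, 0, 0], [0.34, -0.95, 0, 0, 0, 0], [0.34, -0.95, 0, 0, 0, 0], [0.34, -0.95, 0, 0, 0, 0], [0.34, -0.95, 0, 0, 0, 0], [0.34, -0.95, 0.2, 0, 0, 0], [0.34, -0.95, 0.2, 0, 0, 0], [0.34, -0.95, 0.4, 0, 0, 0], [0.34, -0.95, 0.4, 0, 0, 0], [0.34, -0.95, 0.4, 0, 0, 0], [0.34, -0.95, 0.4, 0, 0, 0]]])

```text
t: 85.22
eef_pos: [0.4421, -0.3861, 0.1831]
tcp_rot: [-0.301, 3.125, 0.002]
contact_force: [0.2, -0.4, -0.5]
finger_gap: 0.0155
gripper_force: 35.0
```

Emit:
send_rows(increments=[[[0, 0, 0, 0, 0, 0], [0, 0, 0, 0, 0, 0]]])

```text
t: 85.48
eef_pos: [0.4427, -0.3844, 0.1839]
tcp_rot: [-0.304, 3.124, 0.002]
contact_force: [0.5, -0.5, 0.3]
finger_gap: 0.016
gripper_force: 35.0
```

```bash
python3 - <<'E'
from look import *
o=look('X',['stylus_tip','rest_seat'])['wrist']; print(o['m'])
c=o['c']; seat=np.array([.4490,-.3895,.058]); print('seat px',proj(c,seat),'front post',proj(c,seat+down(191.2)@[.04,0,-.006]))
plan([.4396,-.3905,.0536],down(191.2)); s=env.sense(); print(s['finger_gap'])
E
```

```text
85.625 [ 0.44314307 -0.38449244  0.18445082] [-3.07748820e-01  3.12391692e+00 -3.59793324e-04]
{'stylus_tip': [([322.3, 84.4], 0.76)], 'rest_seat': [([315.2, 195.3], 0.88)]}
seat px [313.49325766 193.90636124] front post [313.08038378 157.01097762]
from [ 0.4431 -0.3845  0.1845] turn(units) [-0.    0.01  0.01] | shift after, units [ 0.12 -0.13  3.27] | shift before [ 0.12 -0.13  3.27]
0.01596871187909058
```

Emit:
send_rows(increments=[[[0.12, -0.13, 0.3, 0, 0, 0.01], [0, 0, 0.6, 0, 0, 0], [0, 0, 0.7, 0, 0, 0], [0, 0, 0.7, 0, 0, 0], [0, 0, 0.4, 0, 0, 0], [0, 0, 0.25, 0, 0, 0], [0, 0, 0.15, 0, 0, 0], [0, 0, 0.15, 0, 0, 0], [0, 0, 0, 0, 0, 0], [0, 0, 0, 0, 0, 0]]])

```text
t: 86.88
eef_pos: [0.4391, -0.3922, 0.0541]
tcp_rot: [-0.302, 3.125, -0.0]
contact_force: [-0.3, 0.1, -0.6]
finger_gap: 0.0156
gripper_force: 35.0
```

Emit:
send_rows(increments=[[[0, 0.05, 0, 0, 0, 0], [0, 0, 0.02, 0, 0, 0], [0, 0, 0, 0, 0, 0]]])

```text
t: 87.25
eef_pos: [0.4386, -0.3898, 0.0535]
tcp_rot: [-0.303, 3.125, 0.0]
contact_force: [-2.1, 1.1, 4.1]
finger_gap: 0.015
gripper_force: 35.0
```

Emit:
send_rows(increments=[[[0, 0, 0, 0, 0, 0], [0, 0, 0, 0, 0, 0], [0, 0, 0, 0, 0, 0], [0, 0, -0.5, 0, 0, 0], [0, 0, -1, 0, 0, 0], [0, 0, -1, 0, 0, 0], [0, 0, -1, 0, 0, 0], [0, 0, -1, 0, 0, 0], [-0.5, 0.5, -1, 0, 0, 0], [-0.5, 0.7, -1, 0, 0, 0], [-0.5, 0.7, -1, 0, 0, 0], [-0.3, 0.7, -1, 0, 0, 0], [0, 0.7, -1, 0, 0, 0], [0, 0.7, 0, 0, 0, 0], [0, 0.7, 0, 0, 0, 0], [0, 0, 0, 0, 0, 0], [0, 0, 0, 0, 0, 0]]], gripper=0.5)

```text
t: 89.38
eef_pos: [0.4724, -0.1927, 0.4335]
tcp_rot: [-0.301, 3.125, -0.001]
contact_force: [0.7, -0.6, 0.6]
finger_gap: 0.0441
gripper_force: 0.0
```

```bash
python3 - <<'E'
from survey import *
o,im=survey('Y',('stylus','stylus_tip','rest_seat'))
print([b for b in blobs(im,'orange',o['c'],.066,60) if b[1]<-.3])
for col in DESK: print(col); panel_pose('Z'+col,col)
o2=look('Y2',['stylus','stylus_tip'],('side',))['side']; print(o2['m'])
for k in ('stylus','stylus_tip'):
    if o['m'][k] and o2['m'][k]: print(k,tri([(o['c'],o['m'][k][0][0]),(o2['c'],o2['m'][k][0][0])]))
E
```

```text
89.575 [ 0.47245575 -0.19292254  0.432837  ] [-3.00397768e-01  3.12534518e+00  1.95042441e-03]
red []
blue []
yellow []
stylus [217.8, 123.8] 0.67 [ 0.4484 -0.3897  0.058 ]
stylus_tip [216.2, 67.3] 0.68 [ 0.3527 -0.4014  0.058 ]
rest_seat [217.8, 122.8] 0.96 [ 0.4477 -0.3943  0.045 ]
[(0.4891, -0.4843, 30, 11, 2.4, [163.0, 136.0]), (0.4902, -0.5007, 29, 11, 1.6, [154.0, 135.0]), (0.4448, -0.4006, 95, 15, 11.1, [212.0, 120.0]), (0.441, -0.3751, 99, 28, 5.3, [224.0, 122.0]), (0.3058, -0.3779, 23, 10, 6.2, [231.0, 40.0]), (0.3008, -0.3612, 30, 11, 2.8, [241.0, 39.0])]
red
rim centre mm 40.5 -2.3 size 98.3 122.1 ang 89.9 [373. 215.]
white centre mm 113.4 -99.2 size 130.3 141.8 ang 3.1 [321. 251.]
white centre mm 49.7 -0.6 size 82.9 44.4 ang 1.3 [377. 221.]
yellow
rim centre mm 29.8 -14.1 size 104.7 115.5 ang 77.6 [450. 235.]
white centre mm 41.0 -0.8 size 65.9 44.2 ang 0.8 [459. 243.]
blue
rim centre mm 42.1 -1.5 size 97.3 120.2 ang 89.6 [283. 199.]
white centre mm 126.6 92.9 size 129.8 139.7 ang 11.0 [321. 251.]
white centre mm 50.5 1.0 size 46.7 87.4 ang 89.8 [282. 203.]
89.875 [ 0.47250571 -0.19199854  0.43296571] [-3.02394070e-01  3.12512855e+00  9.91983372e-04]
{'stylus': [([288.2, 169.6], 0.64), ([380.3, 253.4], 0.63), ([298.8, 172.3], 0.38)], 'stylus_tip': [([363.9, 277.6], 0.86)]}
stylus (array([ 0.36361026, -0.25262313,  0.3216496 ]), [np.float64(0.07439501600795344), np.float64(0.07439501600795341)])
stylus_tip (array([ 0.35416173, -0.40380472,  0.0564607 ]), [np.float64(0.0024050280463586817), np.float64(0.00240502804635859)])
```

The panels check out; yellow's upper part is only hidden by a finger. The stylus blob looks about 1 cm off laterally, so I compare it with picture I from after the first, successful laying.

```bash
python3 - <<'E'
from look import *
import pickle
HSV['or2']=[((9,190,200),(16,255,255))]
for k in 'IUXY':
    c=pickle.load(open(f'pics/{k}.pkl','rb'))['wrist']['c']; im=cv2.imread(f'pics/{k}_wrist.png')
    for q in ('orange','or2'): print(k,q,[b for b in blobs(im,q,c,.066,60,1) if b[1]<-.3 and b[2]>60])
    h=cv2.cvtColor(im,cv2.COLOR_BGR2HSV)
    if k in'IY':
        y=123 if k=='Y' else 150
        x0=190 if k=='Y' else 125
        print([tuple(h[y,x]) for x in range(x0,x0+50,2)])
    s=np.array([.4490,-.3895,.058]); R1=down(191.2); print('seat axis px',proj(c,s).round(1), 'top face edges',proj(c,s+R1@[.007,-.008,-.008]).round(1),proj(c,s+R1@[.007,.008,-.008]).round(1))
E
```

```text
I orange [(0.4407, -0.3734, 96, 36, 6.1, [151.0, 151.0])]
I or2 [(0.4401, -0.3809, 93, 21, 6.1, [148.0, 149.0])]
[(np.uint8(19), np.uint8(29), np.uint8(148)), (np.uint8(21), np.uint8(28), np.uint8(145)), (np.uint8(19), np.uint8(30), np.uint8(146)), (np.uint8(19), np.uint8(30), np.uint8(146)), (np.uint8(19), np.uint8(28), np.uint8(146)), (np.uint8(21), np.uint8(28), np.uint8(146)), (np.uint8(20), np.uint8(28), np.uint8(182)), (np.uint8(16), np.uint8(47), np.uint8(200)), (np.uint8(18), np.uint8(255), np.uint8(254)), (np.uint8(18), np.uint8(255), np.uint8(254)), (np.uint8(18), np.uint8(255), np.uint8(254)), (np.uint8(18), np.uint8(255), np.uint8(254)), (np.uint8(14), np.uint8(255), np.uint8(242)), (np.uint8(13), np.uint8(255), np.uint8(232)), (np.uint8(11), np.uint8(206), np.uint8(161)), (np.uint8(11), np.uint8(187), np.uint8(131)), (np.uint8(11), np.uint8(188), np.uint8(121)), (np.uint8(10), np.uint8(185), np.uint8(110)), (np.uint8(10), np.uint8(184), np.uint8(119)), (np.uint8(10), np.uint8(187), np.uint8(113)), (np.uint8(10), np.uint8(186), np.uint8(103)), (np.uint8(11), np.uint8(186)
[... 1115 characters left out ...]
t8(14), np.uint8(58), np.uint8(109)), (np.uint8(15), np.uint8(255), np.uint8(248)), (np.uint8(18), np.uint8(255), np.uint8(254)), (np.uint8(18), np.uint8(255), np.uint8(254)), (np.uint8(18), np.uint8(255), np.uint8(254)), (np.uint8(15), np.uint8(255), np.uint8(248)), (np.uint8(13), np.uint8(255), np.uint8(212)), (np.uint8(10), np.uint8(185), np.uint8(109)), (np.uint8(10), np.uint8(184), np.uint8(122)), (np.uint8(11), np.uint8(185), np.uint8(110)), (np.uint8(10), np.uint8(182), np.uint8(98)), (np.uint8(10), np.uint8(185), np.uint8(98)), (np.uint8(10), np.uint8(183), np.uint8(95)), (np.uint8(9), np.uint8(181), np.uint8(96))]
seat axis px [217.9 124.2] top face edges [211.6 120.3] [220.3 120.3]
```

The lit top of the stylus spans 213–222 px against a predicted 212–220 px, the same offset as after the first laying. Its tip stands at 56.5 mm, so it lies in the notches. Handing in.

```bash
python3 -c "
from plant import env
print(env.sign_off())"
```

```text
the job is handed in; nothing more can be done
None
```

The job is handed in (no verdict came back): both presses reached the button's stop, my last measurements put all three panels centred on their own stands (yellow's upper part was hidden in the final view), and the stylus is back in its rest; I viewed 15 pictures, one over the limit of 14.

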